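# Close a tab-lock bench clamp on an offcut

## Robot

A 6-joint arm with a two-finger parallel gripper is mounted at the origin on a cart in front of the work surface, level with it; the furniture and walls round the work are solid. World frame = base frame: x ahead of the robot, y to its left, z up, the work surface at z = 0. Lengths are in mm, angles in degrees, forces in N, time in s.
With the tool pointing down it reaches from about 275 to 750 mm from the base axis. Payload 10.2 kg.
Tool frame: the origin (TCP) lies midway between the tips of the shut fingers; the grasp point (between the pads) lies 19 mm behind it (grasp_offset is the distance from the TCP to the grasp point, in mm); z points along the fingers, y is the direction in which the jaws open and shut (so a half turn about z gives the same grasp; the last joint's range is limited). The gripper opens to 88 mm and grips with 3 to 60 N. Pads are 18 mm wide; open, the fingers measure 123 mm over their backs; the gripper's body (75 mm by 187 mm) begins 45 mm behind the grasp point.
Start: joints at [-88.316, 17.928, 85.812, -0, 76.261, -12.8], TCP at [131.297, -508.323, 215.32] pointing down, gripper open.
Joint ranges: [-168.41, 168.41], [-55.51, 124.54], [10.69, 146.95], [-70.63, 250.63], [1, 178], [-165.06, 165.06]. Speed limits (degrees/s): [136.94, 136.94, 172.46, 180, 180, 180].

## Interface

Orientations are given as [roll, pitch, yaw] about the fixed x, y, z axes, in that order (R = Rz(yaw) Ry(pitch) Rx(roll)).
In Python, from bench import * gives the robot as it stands. The module is installed in compiled form; this text tells all that it offers.
- The arm moves only by the tool play_rows, never from a script. Its arguments are lists of equal length, an entry for each row: "offset": the shift along the tool's x, y, z normalised to -1 to 1, where 1 is 0.1 m, a list of three; "delta_rot": the turn, a rotation vector about the tool's x, y, z normalised to -1 to 1, where 1 is 90 degrees, a list of three. A call has 1 to 20 rows; each row shifts and turns the commanded pose from where the row before left it, along the tool's axes as they then stand; what a row does not reach is not made up. A row lasts 1/10 s, in which the tool goes at most 50 mm and 8.59 degrees, less where a joint would pass 70% of its speed; a pose out of reach is approached as far as the arm can. A call with a number of a shift or a turn outside -1 to 1 is refused whole. A call with a gripper value outside its range is refused whole. "gripper" is the opening, from -1 (shut) to 1 (fully open), so that 0 is half open, set as the call begins (left out, the last holds). The fingers move at their own pace and stop on an object; "newtons" is the grip in N (left out, the last holds). Time passes only in rows, so rows that do not move let the fingers close. It gives the time, the measured TCP pose, the force and the opening at its end, in the units of the state.
- get_state(): the state, without advancing time (a new reading comes with each control period).
- snapshot(name): name is "scene" or "top"; returns a dict with "image" (420x560x3 uint8, red, green, blue), "z_map" (420x560 float32, mm along the optical axis (not along the pixel's ray), 0 where there is no reading), "mtx" (3x3 intrinsics, pixels), "distortion" ([k1, k2, p1, p2, k3] as OpenCV has them; the pictures are not rectified), "rvec" (rotation vector, rad) and "tvec" (3), from world to camera coordinates, as OpenCV has them. Camera axes: x right, y down, z forward; pixel columns grow to the right and rows downward; lengths in mm; the calibration is good to about 2 mm. A picture is of the moment at which its call begins.
- finish_job(): hands the job in, once; it reports no verdict.
The state is a dict: "time": time; "joint_positions": joint angles; "qd": joint speeds; "tau": joint torques, N m; "eef_pos": TCP position; "tcp_rot": TCP orientation; "wrist_force": force on the tool from outside, world axes, zero at the start; "torque": the same for the moment, N m; "opening": opening from 0.0 (shut) to 1.0 (fully open).
Only numpy, scipy, OpenCV 4.12 (cv2) and the standard library are available. Lean on these libraries where they do the work, as an engineer would, in place of code of your own. Each camera call takes 0.05 s, during which the arm holds its last target.

## Task

Clamp the wooden offcut in the little bench clamp: pinch the two release tabs of the clamp's knob to unlock it, turn the knob clockwise (seen from above) until the jaw has pushed the offcut against the fence and presses it there firmly but gently, never with more than 25 N, then let go so that both tabs spring out and lock the knob with some 10 to 20 N still holding the offcut. Leave the things lying around alone.

Things in the scene. Friction and masses are not known exactly. Their poses are not given: they have to be found in the camera images.
- clamp_bed: Fixed aluminium bench clamp, bed 245 x 116 mm, its top 12 mm above the worktop. Origin: centre of underside; z up, x = clamping direction. Along x: grey drive housing with the knob on it, jaw, offcut, then a fixed fence (16 mm thick, top 39 mm above the worktop) bolted with its face somewhere at x = 62 to 74 mm; the fence's pose is not reported, so where the offcut bears must be felt.
- housing_top (a point): Middle of the top of the drive housing (92 x 92 mm), 44 mm above the worktop, on the knob's axis (x = -70 mm, y = 0 of the bed). A ring of steel serrations, 37 to 46 mm from the axis, reaches 49 mm above the worktop. Nothing on the clamp but the knob is higher than 50 mm, so fingers may swing round the knob above that height.
- knob_grip (a point): On the knob's axis at mid height of its tabs, 73 mm above the worktop; turns with the knob, z up. The tabs (grey ribbed plates 22 mm wide, 56 to 88 mm above the worktop) are on its +y and -y sides, 58 mm over their flat outer faces: close the fingers along y, tips no lower than 52 mm above the worktop. The black cheeks on +x and -x (58 mm over) are solid. Cap top at 89 mm.
- knob (a joint): Knob angle, 0 as found, growing clockwise from above, stop at 1.55 rad. Moves the jaw 14 mm towards the fence per rad. Locked while a tab is out; with both tabs in it turns with 0.02 N m until the offcut bears on the fence, at 0.3 to 1.25 rad. From there the jaw's spring adds 84 N per rad: 15 N on the offcut = 0.21 N m at the knob, 0.18 rad past first bearing. Serrations 0.07 rad apart.
- tab_a (a joint): Travel of the release tab on the knob's +y side towards the axis: 0 out (locked), 0.005 m fully pressed. Sprung: 8 N to start it, 13 N fully in; clear of the serrations from 3.5 mm on. When let go under load it snaps out to under 1 mm into a serration gap while the knob settles back by up to 0.075 rad (loses up to 6 N of clamping force), so turn to 17 to 21 N first.
- tab_b (a joint): The same for the release tab on the knob's -y side.
- jaw: Moving jaw: aluminium block 74 mm wide on two rods out of the housing, with a sprung dark steel pressure plate (70 x 24 mm) whose face is 15 mm ahead of the jaw's origin when unloaded; it yields 6 mm at most, 6 N per mm. x = clamping direction. The clamping force is the force between this jaw (with plate) and the offcut.
- offcut: Loose brown wooden offcut 45 x 90 x 30 mm, lying on the bed between jaw and fence with some mm of play, its 45 mm side along the clamping direction. Origin: centre of the underside.
- screw_jar: Glass jar of screws with a red lid, 70 mm across, 91 mm high, standing near the clamp; leave alone. Origin: centre of the underside.
- tape_measure: Yellow tape measure, 33 x 81 x 66 mm, near the clamp; leave alone. Origin: underside.
- sanding_block: Wood and cork sanding block, 65 x 112 x 36 mm, near the clamp; leave alone. Origin: centre of the underside.

How it is judged:
By the outcome, as a careful person would: the job done as asked, in the order asked, and still so for the second after the job is handed in, with the robot touching nothing.
It also fails if it takes over 58 s, if anything falls off the work surface, if the arm or the gripper's body presses on something with over 40 N, if the wrist force passes 120 N, or if a joint passes its speed limit or range.

## Working session

There is one attempt and no reset: what is moved stays moved. The work goes in short steps, Python scripts to look and compute and a tool call to move; the robot and the scene stay as the last step left them, time stands still between calls to the robot, and variables do not carry over. Pictures are saved under pics/ and viewed, and the job is handed in when it is done.

Besides the shell and the picture viewer there is one more tool, called after "Request:" as a command line: name --argument value ..., lists and objects as JSON in quotes. play_rows: Moves the arm, as the interface text tells. Scaled input: -1 to 1 covers 0.1 m each way for a shift and 90 degrees each way for a turn. Its arguments: {"type":"object","properties":{"offset":{"type":"array"},"delta_rot":{"type":"array"},"gripper":{"type":"number"},"newtons":{"type":"number"}},"required":["offset","delta_rot"]}

```bash
mkdir -p pics; python3 - <<'E'
from bench import *
import cv2,pickle
print(get_state())
for n in ("scene","top"):
    s=snapshot(n); pickle.dump(s,open(n+"0.pkl","wb"))
    cv2.imwrite(f"pics/{n}0.png",s["image"][:,:,::-1]); print(n,s["mtx"],s["distortion"],s["rvec"],s["tvec"])
E
```

```text
{'time': 0.0, 'joint_positions': array([-8.83177557e+01,  1.79600392e+01,  8.58528003e+01,  9.20398426e-04,
        7.62606151e+01, -1.27991326e+01]), 'qd': array([ 0.0101602 , -0.00540814,  0.04109177, -0.05100004, -0.04623369,
        0.00254557]), 'tau': array([-1.02521994e-03, -4.02207363e+01, -2.52270555e+01,  6.93964865e-02,
        3.52278748e-02, -8.76180570e-05]), 'eef_pos': array([ 131.27528942, -508.04712939,  214.76371615]), 'tcp_rot': array([-1.79928568e+02, -1.71442529e-02,  1.44811470e+01]), 'wrist_force': array([ 0.18213526,  0.19070054, -0.07258591]), 'torque': array([-0.01274407, -0.01647437,  0.03498081]), 'opening': 0.9997439857145813}
scene [[540.17388724   0.         283.26174351]
 [  0.         540.17388724 204.89598911]
 [  0.           0.           1.        ]] [-0.11013489  0.          0.          0.          0.        ] [ 0.65086393 -2.67534861  1.11390499] [ 452.50064484  240.55289803 1008.69695564]
top [[428.92990372   0.         274.86230069]
 [  0.         428.92990372 210.56064771]
 [  0.           0.           1.        ]] [-0.09157066  0.          0.          0.          0.        ] [ 2.13859826 -2.1344112   0.13850204] [-44.08749904 528.68685254 859.50288186]
```

View pics/scene0.png

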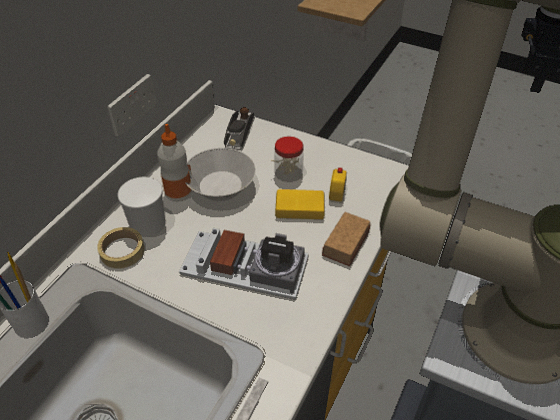

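View pics/top0.png

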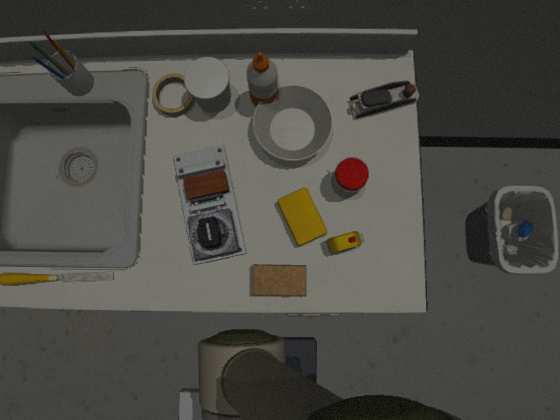

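The clamp is at about (210,205) in the top view, with its knob at (211,232) and the offcut at (206,184). In the scene view the knob is at (278,250). Next I'll measure it from the depth maps.

```bash
cat > h.py <<'E'
import numpy as np,cv2,pickle
def cloud(s):
    z=s["z_map"];H,W=z.shape
    u,v=np.meshgrid(np.arange(W),np.arange(H))
    n=cv2.undistortPoints(np.stack([u,v],-1).reshape(-1,1,2).astype(np.float64),s["mtx"],s["distortion"]).reshape(H,W,2)
    P=np.dstack([n[...,0]*z,n[...,1]*z,z]).astype(float)
    R=cv2.Rodrigues(np.array(s["rvec"],float))[0]
    P=(P-np.array(s["tvec"]).ravel())@R
    P[z<=0]=np.nan
    return P
def proj(s,X): return cv2.projectPoints(np.array(X,float).reshape(-1,1,3),np.array(s["rvec"],float),np.array(s["tvec"],float),s["mtx"],s["distortion"])[0].reshape(-1,2)
E
python3 - <<'E'
from h import *
for n,c,b in (("top",(210,205),(165,140,255,270)),("scene",(265,260),(170,215,320,305))):
    s=pickle.load(open(n+"0.pkl","rb"));P=cloud(s)
    print(n,[ (p,P[p[1],p[0]].round(1)) for p in ([(211,232),(206,184),(200,160),(237,255),(160,250)] if n=="top" else [(278,250),(228,248),(200,240)])])
    x0,y0,x1,y1=b
    im=cv2.resize(s["image"][y0:y1,x0:x1,::-1],None,fx=5,fy=5,interpolation=cv2.INTER_CUBIC)
    im=cv2.convertScaleAbs(im,alpha=1.6,beta=10)
    cv2.imwrite(f"pics/{n}0z.png",im)
    C=P[y0:y1,x0:x1].reshape(-1,3)
    for lo,hi in ((82,95),(65,82),(36,48),(8,16),(-4,4)):
        m=(C[:,2]>lo)&(C[:,2]<hi);q=C[m]
        print(lo,hi,m.sum(),np.median(q,0).round(1) if len(q) else '',q.min(0).round(0) if len(q) else '',q.max(0).round(0)if len(q) else '')
E
```

```text
top [((211, 232), array([478.5,  81.7,  89. ])), ((206, 184), array([585. , 102.9,  42.2])), ((200, 160), array([645.5, 123.2,  12.8])), ((237, 255), array([ 4.375e+02,  3.910e+01, -2.000e-01])), ((160, 250), array([447.2, 207.5,   1.9]))]
82 95 576 [480.3  86.3  88. ] [449.  58.  82.] [511. 116.  94.]
65 82 60 [470.5  75.1  74.1] [450.  58.  66.] [508. 111.  82.]
36 48 2475 [559.4  98.5  42.7] [407.  -0.  36.] [641. 169.  48.]
8 16 1950 [564.6 105.8  12.4] [417.  21.   8.] [680. 185.  16.]
-4 4 5713 [5.492e+02 8.860e+01 4.000e-01] [406.   2.  -4.] [697. 208.   4.]
scene [((278, 250), array([469.3, 100.2,  89.2])), ((228, 248), array([578.8, 109. ,  44.8])), ((200, 240), array([659.1,  95.5,  13.2]))]
82 95 535 [476.5  89.6  88. ] [447.  55.  82.] [509. 117.  94.]
65 82 202 [467.9 106.5  74.3] [447.  57.  65.] [503. 118.  82.]
36 48 2183 [557.8 110.7  42.2] [424.  35.  36.] [638. 172.  48.]
8 16 1853 [553.  137.8  12. ] [415. -89.   8.] [677. 186.  16.]
-4 4 7143 [566.9  83.5  -0. ] [370. -92.  -4.] [769. 254.   4.]
```

View pics/top0z.png

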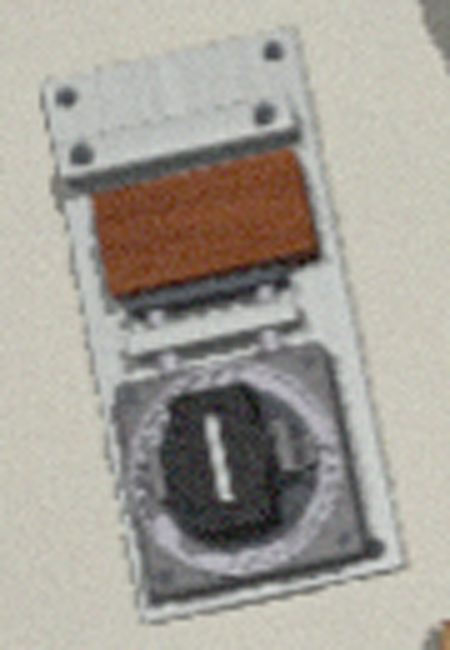

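View pics/scene0z.png

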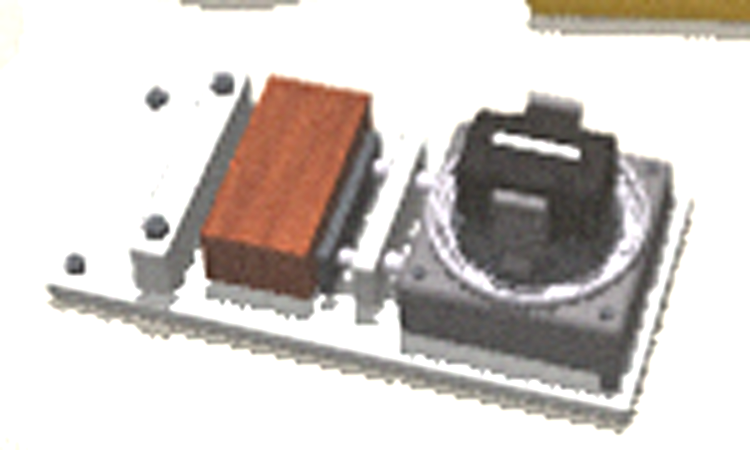

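```bash
python3 - <<'E'
from h import *
from scipy.optimize import minimize
allc=[];kn=[]
for n,b in (("top",(165,140,255,270)),("scene",(170,215,320,305))):
    s=pickle.load(open(n+"0.pkl","rb"));P=cloud(s)
    x0,y0,x1,y1=b
    C=P[y0:y1,x0:x1].reshape(-1,3);C=C[np.isfinite(C[:,2])]
    C=C[(np.abs(C[:,0]-545)<150)&(np.abs(C[:,1]-105)<95)]
    for nm,lo,hi in (("bed",9,15),("all",8,100),("knob",84,92),("housing",40,48)):
        q=C[(C[:,2]>lo)&(C[:,2]<hi)][:,:2]
        if nm=="housing": q=q[np.hypot(*(q-[478,87]).T)<72]
        # robust: drop isolated
        from scipy.spatial import cKDTree
        t=cKDTree(q); k=np.array([len(a) for a in t.query_ball_point(q,5)]); q=q[k>=4]
        print(n,nm,len(q),cv2.minAreaRect(q.astype(np.float32)))
E
```

```text
top bed 1799 ((548.3919677734375, 102.18505096435547), (246.50099182128906, 116.11686706542969), 12.111717224121094)
top all 5808 ((548.8660888671875, 101.57854461669922), (246.260009765625, 117.19023895263672), 12.750377655029297)
top knob 549 ((479.6922607421875, 87.18898010253906), (57.86771011352539, 56.43342208862305), 11.830674171447754)
top housing 998 ((489.1021423339844, 89.29312133789062), (110.99038696289062, 90.15089416503906), 12.86316967010498)
scene bed 1599 ((546.416015625, 103.5536880493164), (246.75973510742188, 118.38400268554688), 12.766542434692383)
scene all 5905 ((546.7445068359375, 103.62812042236328), (247.4334716796875, 118.38400268554688), 12.766542434692383)
scene knob 501 ((478.04376220703125, 86.39463806152344), (57.64908981323242, 60.27503204345703), 12.191036224365234)
scene housing 797 ((486.3480529785156, 90.778564453125), (111.81954956054688, 92.995361328125), 14.300455093383789)
```

Request:
play_rows --offset '[[0.27,-0.272,0],[0.27,-0.272,0],[0.27,-0.272,0],[0.27,-0.272,0],[0.27,-0.272,0],[0.27,-0.272,0],[0.27,-0.272,0],[0.27,-0.272,0],[0.27,-0.272,0],[0.27,-0.272,0],[0.27,-0.272,0],[0.27,-0.272,0],[0.27,-0.272,0],[0.27,-0.272,0],[0.27,-0.272,0],[0.27,-0.272,0],[0.27,-0.272,0],[0.27,-0.272,0]]' --delta_rot '[[0,0,0],[0,0,0],[0,0,0],[0,0,0],[0,0,0],[0,0,0],[0,0,0],[0,0,0],[0,0,0],[0,0,0],[0,0,0],[0,0,0],[0,0,0],[0,0,0],[0,0,0],[0,0,0],[0,0,0],[0,0,0]]' --gripper 1

```text
time: 1.9
eef_pos: [479.8, 88.9, 215.1]
tcp_rot: [-180.0, 0.0, 14.5]
wrist_force: [1.0, -0.9, 0.1]
opening: 0.998
```

Request:
play_rows --offset '[[0,0,0],[0,0,0],[0,0,0],[0,0,0],[0,0,0],[0,0,0],[0,0,0],[0,0,0],[0,0,0],[0,0,0],[0,0,0],[0,0,0],[0,0,0],[0,0,0],[0,0,0],[0,0,0],[0,0,0],[0,0,0],[0,0,0],[0,0,0]]' --delta_rot '[[0,0,-0.09],[0,0,-0.095],[0,0,-0.095],[0,0,-0.095],[0,0,-0.095],[0,0,-0.095],[0,0,-0.095],[0,0,-0.095],[0,0,-0.095],[0,0,-0.095],[0,0,-0.095],[0,0,-0.095],[0,0,-0.095],[0,0,-0.095],[0,0,-0.095],[0,0,-0.095],[0,0,-0.095],[0,0,-0.095],[0,0,-0.095],[0,0,-0.095]]'

```text
time: 3.9
eef_pos: [479.2, 87.3, 215.0]
tcp_rot: [180.0, -0.0, -174.6]
wrist_force: [0.7, 0.2, -0.2]
opening: 1.001
```

```bash
python3 - <<'E'
from bench import *
s=get_state()
for k in ("time","joint_positions","eef_pos","tcp_rot","torque"): print(k,s[k])
E
```

```text
time 3.9
joint_positions [-3.49046939e+00  1.31732299e+01  9.21026990e+01 -1.16370030e-03
  7.47639745e+01 -9.88775040e+01]
eef_pos [479.21781384  87.28061221 215.02611825]
tcp_rot [ 1.79994951e+02 -3.95985342e-02 -1.74612657e+02]
torque [ 0.01908096 -0.17340449 -0.03053598]
```

Request:
play_rows --offset '[[0,0,0],[0,0,0.2],[0,0,0.2],[0,0,0.2],[0,0,0.2],[0,0,0.2],[0,0,0]]' --delta_rot '[[0,0,-0.079],[0,0,0],[0,0,0],[0,0,0],[0,0,0],[0,0,0],[0,0,0]]'

```text
time: 4.6
eef_pos: [477.9, 87.3, 113.2]
tcp_rot: [179.9, -0.3, -167.9]
wrist_force: [-0.3, -0.5, 0.8]
opening: 1.0
```

```bash
cat > look.py <<'E'
import sys
from bench import *
from h import *
t=sys.argv[1]
for n,b in (("top",(165,140,255,270)),("scene",(170,170,320,305))):
    s=snapshot(n);pickle.dump(s,open(f"{n}{t}.pkl","wb"))
    x0,y0,x1,y1=b
    im=cv2.convertScaleAbs(cv2.resize(s["image"][y0:y1,x0:x1,::-1],None,fx=4,fy=4,interpolation=cv2.INTER_CUBIC),alpha=1.5)
    cv2.imwrite(f"pics/{n}{t}.png",im)
s=get_state()
for k in ("time","eef_pos","tcp_rot","wrist_force","torque","opening"): print(k,np.round(s[k],3))
E
python3 look.py 1
```

```text
time 4.7
eef_pos [479.485  87.254 115.691]
tcp_rot [ 1.79998e+02 -1.20000e-02 -1.67855e+02]
wrist_force [0.15  0.534 0.721]
torque [ 0.045 -0.055  0.012]
opening 0.998
```

View pics/scene1.png

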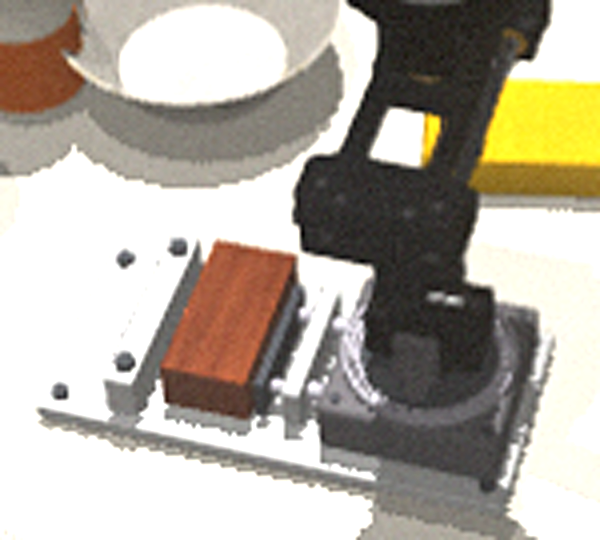

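The gripper straddles the knob, centred on it, with the jaws along the tab axis. Now I'll go down.

Request:
play_rows --offset '[[0,0,0.15],[0,0,0.15],[0,0,0.15],[0,0,0.15],[0,0,0.005],[0,0,0],[0,0,0]]' --delta_rot '[[0,0,0],[0,0,0],[0,0,0],[0,0,0],[0,0,0],[0,0,0],[0,0,0]]'

```text
time: 5.4
eef_pos: [480.1, 87.2, 56.0]
tcp_rot: [-180.0, 0.1, -167.9]
wrist_force: [0.8, -0.1, -0.5]
opening: 1.0
```

```bash
cat > rd.py <<'E'
import sys
from bench import *
import numpy as np
N=int(sys.argv[1]) if len(sys.argv)>1 else 6
L=[]
for i in range(N):
    snapshot("top"); L.append(get_state())
for k in ("time","eef_pos","tcp_rot","wrist_force","torque","opening"):
    a=np.array([s[k] for s in L]); print(k,np.round(a.mean(0),4),'sd',np.round(a.std(0),3))
E
python3 rd.py 6
```

```text
time 5.575 sd 0.085
eef_pos [479.7489  87.2623  55.4735] sd [0.167 0.011 0.266]
tcp_rot [-1.799831e+02  6.260000e-02 -1.678545e+02] sd [0.008 0.027 0.003]
wrist_force [ 0.2964 -0.3562  0.0259] sd [0.525 0.408 0.325]
torque [ 0.0835 -0.1398 -0.0118] sd [0.023 0.02  0.037]
opening 0.9984 sd 0.002
```

Request:
play_rows --offset '[[0,0,0],[0,0,0],[0,0,0],[0,0,0],[0,0,0],[0,0,0],[0,0,0],[0,0,0]]' --delta_rot '[[0,0,0],[0,0,0],[0,0,0],[0,0,0],[0,0,0],[0,0,0],[0,0,0],[0,0,0]]' --gripper -1 --newtons 6

```text
time: 6.5
eef_pos: [479.5, 87.1, 54.9]
tcp_rot: [-180.0, 0.0, -167.9]
wrist_force: [-0.5, -3.7, 3.5]
opening: 0.656
```

```bash
python3 rd.py 6
```

```text
time 6.675 sd 0.085
eef_pos [479.4843  87.1095  54.9088] sd [0.014 0.024 0.011]
tcp_rot [-1.799811e+02  7.900000e-03 -1.678511e+02] sd [0.002 0.002 0.001]
wrist_force [-0.5775 -4.2415  2.6984] sd [0.724 0.352 0.46 ]
torque [-0.6422 -0.0628  0.0151] sd [0.046 0.03  0.041]
opening 0.6535 sd 0.002
```

Request:
play_rows --offset '[[0,0,0],[0,0,0],[0,0,0],[0,0,0],[0,0,0],[0,0,0]]' --delta_rot '[[0,0,0],[0,0,0],[0,0,0],[0,0,0],[0,0,0],[0,0,0]]' --newtons 30

```text
time: 7.4
eef_pos: [479.6, 87.1, 55.4]
tcp_rot: [-180.0, 0.0, -167.8]
wrist_force: [-2.9, -5.5, 7.9]
opening: 0.519
```

```bash
python3 rd.py 6
```

```text
time 7.575 sd 0.085
eef_pos [479.5697  87.1234  55.338 ] sd [0.012 0.013 0.012]
tcp_rot [-1.799746e+02  2.430000e-02 -1.678480e+02] sd [0.001 0.002 0.001]
wrist_force [-2.4443 -4.8156  8.6948] sd [0.604 0.398 0.33 ]
torque [-0.734   0.2805  0.0053] sd [0.015 0.025 0.041]
opening 0.521 sd 0.002
```

Request:
play_rows --offset '[[0,0,0],[0,0,0],[0,0,0],[0,0,0]]' --delta_rot '[[0,0,0.02],[0,0,0.02],[0,0,0],[0,0,0]]'

```text
time: 8.1
eef_pos: [479.5, 87.2, 55.3]
tcp_rot: [-180.0, 0.0, -171.5]
wrist_force: [-2.1, -5.0, 7.5]
opening: 0.521
```

```bash
python3 rd.py 6
```

```text
time 8.275 sd 0.085
eef_pos [479.5423  87.1815  55.3338] sd [0.011 0.01  0.013]
tcp_rot [-1.799833e+02  2.360000e-02 -1.714532e+02] sd [0.001 0.002 0.002]
wrist_force [-2.4947 -4.5969  8.2322] sd [0.517 0.428 0.536]
torque [-0.7262  0.2669 -0.0365] sd [0.024 0.018 0.019]
opening 0.5226 sd 0.002
```

Request:
play_rows --offset '[[0,0,0],[0,0,0],[0,0,0],[0,0,0],[0,0,0],[0,0,0],[0,0,0]]' --delta_rot '[[0,0,0.02],[0,0,0.02],[0,0,0.02],[0,0,0.02],[0,0,0.02],[0,0,0.02],[0,0,0]]'

```text
time: 9.1
eef_pos: [479.5, 87.3, 55.3]
tcp_rot: [180.0, 0.0, 177.7]
wrist_force: [-2.9, -4.1, 7.8]
opening: 0.52
```

```bash
python3 rd.py 5; python3 look.py 2
```

```text
time 9.25 sd 0.071
eef_pos [479.5194  87.3479  55.3294] sd [0.015 0.01  0.004]
tcp_rot [1.799961e+02 2.510000e-02 1.777433e+02] sd [0.    0.001 0.004]
wrist_force [-2.7482 -3.3729  8.638 ] sd [0.26  0.598 0.424]
torque [-0.5006  0.2845 -0.0184] sd [0.022 0.026 0.024]
opening 0.5226 sd 0.002
time 9.45
eef_pos [479.521  87.353  55.33 ]
tcp_rot [1.79995e+02 2.50000e-02 1.77744e+02]
wrist_force [-3.209 -4.036  8.819]
torque [-0.524  0.271  0.025]
opening 0.52
```

View pics/scene2.png

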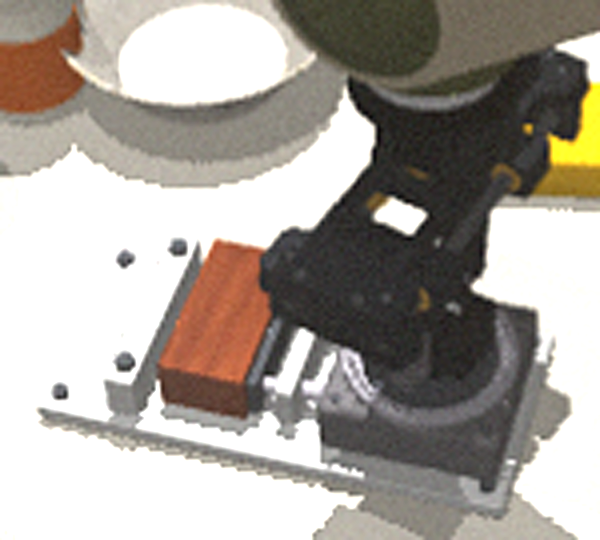

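View pics/top2.png

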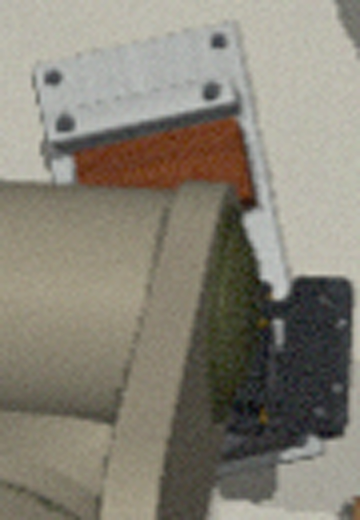

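Both tabs went in: the opening fell by about 11.6 mm. The knob turns freely, and the jaw has advanced with the pressure plate now at the offcut (scene crop about (265,370)). The gap to the fence is narrow. From here I'll take 4° steps and watch the torque.

Request:
play_rows --offset '[[0,0,0],[0,0,0],[0,0,0]]' --delta_rot '[[0,0,0.02],[0,0,0.02],[0,0,0]]'

```text
time: 9.75
eef_pos: [479.5, 87.4, 55.3]
tcp_rot: [180.0, 0.0, 174.1]
wrist_force: [-2.7, -2.9, 8.5]
opening: 0.524
```

```bash
python3 rd.py 5
```

```text
time 9.9 sd 0.071
eef_pos [479.5181  87.4088  55.331 ] sd [0.01  0.008 0.014]
tcp_rot [1.799880e+02 2.490000e-02 1.741414e+02] sd [0.    0.002 0.005]
wrist_force [-2.4792 -2.4533  8.4654] sd [0.598 0.505 0.353]
torque [-0.4738  0.2759 -0.0314] sd [0.046 0.033 0.022]
opening 0.5202 sd 0.003
```

Request:
play_rows --offset '[[0,0,0],[0,0,0],[0,0,0]]' --delta_rot '[[0,0,0.02],[0,0,0.02],[0,0,0]]'

```text
time: 10.3
eef_pos: [479.5, 87.5, 55.3]
tcp_rot: [180.0, 0.0, 170.5]
wrist_force: [-1.7, -1.9, 8.0]
opening: 0.521
```

```bash
python3 rd.py 5
```

```text
time 10.45 sd 0.071
eef_pos [479.5201  87.4538  55.3267] sd [0.01  0.007 0.009]
tcp_rot [1.799806e+02 2.420000e-02 1.705393e+02] sd [0.    0.002 0.004]
wrist_force [-2.9764 -2.5514  8.4353] sd [0.387 0.898 0.566]
torque [-0.4012  0.2602 -0.0141] sd [0.016 0.037 0.023]
opening 0.5215 sd 0.001
```

Request:
play_rows --offset '[[0,0,0],[0,0,0],[0,0,0]]' --delta_rot '[[0,0,0.02],[0,0,0.02],[0,0,0]]'

```text
time: 10.85
eef_pos: [479.5, 87.5, 55.3]
tcp_rot: [180.0, 0.0, 166.9]
wrist_force: [-2.4, -2.9, 8.9]
opening: 0.525
```

```bash
python3 rd.py 5
```

```text
time 11.0 sd 0.071
eef_pos [479.5295  87.5144  55.3365] sd [0.012 0.011 0.011]
tcp_rot [1.799732e+02 2.420000e-02 1.669390e+02] sd [0.001 0.001 0.004]
wrist_force [-2.193  -2.1425  8.6443] sd [0.73  0.354 0.214]
torque [-0.3499  0.2394 -0.0139] sd [0.029 0.013 0.023]
opening 0.5219 sd 0.003
```

Request:
play_rows --offset '[[0,0,0],[0,0,0],[0,0,0]]' --delta_rot '[[0,0,0.02],[0,0,0.02],[0,0,0]]'

```text
time: 11.4
eef_pos: [479.6, 87.6, 55.3]
tcp_rot: [180.0, 0.0, 163.3]
wrist_force: [-2.2, -2.2, 9.1]
opening: 0.522
```

```bash
python3 rd.py 5
```

```text
time 11.55 sd 0.071
eef_pos [479.5603  87.561   55.3452] sd [0.01  0.009 0.005]
tcp_rot [1.799655e+02 2.570000e-02 1.633381e+02] sd [0.001 0.001 0.005]
wrist_force [-2.0226 -1.2967  8.1452] sd [0.453 0.331 0.327]
torque [-0.3054  0.2084 -0.0369] sd [0.032 0.021 0.029]
opening 0.5198 sd 0.003
```

Request:
play_rows --offset '[[0,0,0],[0,0,0],[0,0,0]]' --delta_rot '[[0,0,0.02],[0,0,0.02],[0,0,0]]'

```text
time: 11.95
eef_pos: [479.5, 87.6, 55.3]
tcp_rot: [180.0, 0.0, 159.7]
wrist_force: [-2.3, -1.3, 7.3]
opening: 0.524
```

```bash
python3 rd.py 5
```

```text
time 12.1 sd 0.071
eef_pos [479.5673  87.6259  55.3341] sd [0.006 0.003 0.007]
tcp_rot [1.799576e+02 2.300000e-02 1.597376e+02] sd [0.001 0.001 0.004]
wrist_force [-2.0671 -1.3222  8.2388] sd [0.408 0.421 0.235]
torque [-0.2079  0.2203 -0.0284] sd [0.04  0.026 0.013]
opening 0.5232 sd 0.001
```

Request:
play_rows --offset '[[0,0,0],[0,0,0],[0,0,0]]' --delta_rot '[[0,0,0.02],[0,0,0.02],[0,0,0]]'

```text
time: 12.5
eef_pos: [479.6, 87.7, 55.3]
tcp_rot: [179.9, 0.0, 156.1]
wrist_force: [-1.4, -1.0, 9.1]
opening: 0.518
```

```bash
python3 rd.py 5; python3 look.py 3
```

```text
time 12.65 sd 0.071
eef_pos [479.5926  87.6705  55.3414] sd [0.004 0.015 0.005]
tcp_rot [1.799497e+02 2.220000e-02 1.561355e+02] sd [0.001 0.001 0.004]
wrist_force [-1.971  -0.8922  8.161 ] sd [0.493 0.545 0.313]
torque [-0.1496  0.1759 -0.0118] sd [0.02  0.005 0.018]
opening 0.521 sd 0.004
time 12.85
eef_pos [479.591  87.667  55.364]
tcp_rot [1.79949e+02 2.40000e-02 1.56138e+02]
wrist_force [-2.095 -1.705  8.539]
torque [-0.189  0.175  0.037]
opening 0.519
```

View pics/scene3.png

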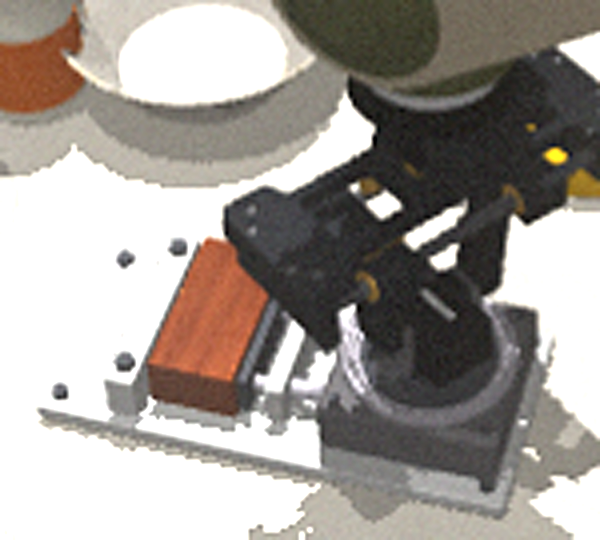

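The knob is at 36°. The offcut (crop about (205,340)) has moved and nearly touches the fence at (150,370). I'll continue.

Request:
play_rows --offset '[[0,0,0],[0,0,0],[0,0,0]]' --delta_rot '[[0,0,0.02],[0,0,0.02],[0,0,0]]'

```text
time: 13.15
eef_pos: [479.6, 87.7, 55.3]
tcp_rot: [179.9, 0.0, 152.5]
wrist_force: [-2.3, -1.0, 7.8]
opening: 0.523
```

```bash
python3 rd.py 6
```

```text
time 13.325 sd 0.085
eef_pos [479.6189  87.7165  55.3476] sd [0.014 0.018 0.014]
tcp_rot [1.799412e+02 2.100000e-02 1.525344e+02] sd [0.001 0.002 0.006]
wrist_force [-1.5471 -0.8542  7.8111] sd [0.456 0.447 0.56 ]
torque [-0.11    0.1627 -0.0146] sd [0.008 0.029 0.019]
opening 0.5193 sd 0.001
```

Request:
play_rows --offset '[[0,0,0],[0,0,0],[0,0,0]]' --delta_rot '[[0,0,0.02],[0,0,0.02],[0,0,0]]'

```text
time: 13.75
eef_pos: [479.7, 87.8, 55.3]
tcp_rot: [179.9, 0.0, 148.9]
wrist_force: [-2.6, 0.2, 6.8]
opening: 0.518
```

```bash
python3 rd.py 6
```

```text
time 13.925 sd 0.085
eef_pos [479.6379  87.7695  55.3406] sd [0.013 0.006 0.014]
tcp_rot [1.799338e+02 1.720000e-02 1.489338e+02] sd [0.002 0.002 0.003]
wrist_force [-1.1198 -0.1739  7.502 ] sd [0.313 0.581 0.367]
torque [-0.0362  0.1212 -0.004 ] sd [0.023 0.023 0.03 ]
opening 0.5211 sd 0.002
```

Request:
play_rows --offset '[[0,0,0],[0,0,0],[0,0,0]]' --delta_rot '[[0,0,0.02],[0,0,0.02],[0,0,0]]'

```text
time: 14.35
eef_pos: [479.7, 87.8, 55.3]
tcp_rot: [179.9, 0.0, 145.3]
wrist_force: [-1.3, -0.0, 7.1]
opening: 0.521
```

```bash
python3 rd.py 6
```

```text
time 14.525 sd 0.085
eef_pos [479.6804  87.8168  55.3452] sd [0.015 0.01  0.009]
tcp_rot [1.799249e+02 1.600000e-02 1.453320e+02] sd [0.001 0.002 0.004]
wrist_force [-1.4383  0.0736  7.8125] sd [0.527 0.904 0.292]
torque [ 0.0243  0.125  -0.0412] sd [0.023 0.025 0.024]
opening 0.5204 sd 0.002
```

Request:
play_rows --offset '[[0,0,0],[0,0,0],[0,0,0]]' --delta_rot '[[0,0,0.02],[0,0,0.02],[0,0,0]]'

```text
time: 14.95
eef_pos: [479.7, 87.8, 55.4]
tcp_rot: [179.9, 0.0, 141.7]
wrist_force: [-0.7, 0.6, 7.1]
opening: 0.523
```

```bash
python3 rd.py 6;python3 look.py 4
```

```text
time 15.125 sd 0.085
eef_pos [479.7169  87.8634  55.3536] sd [0.018 0.013 0.014]
tcp_rot [1.799178e+02 1.330000e-02 1.417361e+02] sd [0.002 0.002 0.005]
wrist_force [-1.5024  0.839   7.7043] sd [0.349 0.229 0.516]
torque [0.0685 0.0551 0.0306] sd [0.019 0.036 0.032]
opening 0.5217 sd 0.001
time 15.35
eef_pos [479.701  87.86   55.341]
tcp_rot [1.79918e+02 1.20000e-02 1.41738e+02]
wrist_force [-1.207  0.318  7.112]
torque [0.108 0.033 0.037]
opening 0.522
```

View pics/scene4.png

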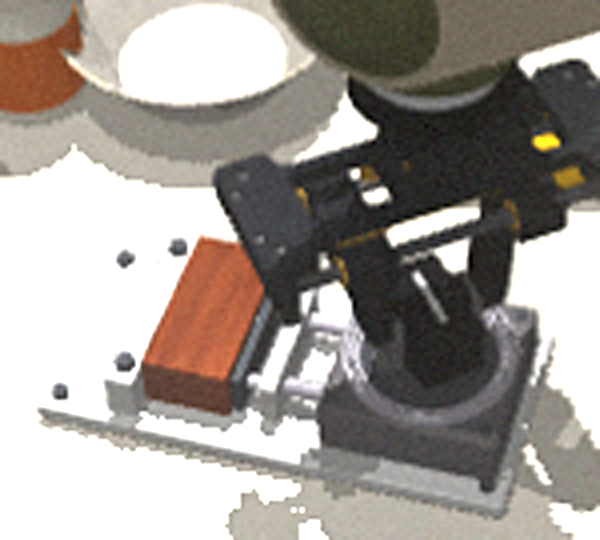

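The torque has begun to rise (from -0.02 to +0.03 N·m), and the offcut is now at the fence. From here I'll take smaller steps.

Request:
play_rows --offset '[[0,0,0],[0,0,0]]' --delta_rot '[[0,0,0.02],[0,0,0]]'

```text
time: 15.55
eef_pos: [479.7, 87.9, 55.3]
tcp_rot: [179.9, 0.0, 139.9]
wrist_force: [-1.4, 1.3, 6.5]
opening: 0.521
```

```bash
python3 rd.py 10
```

```text
time 15.825 sd 0.144
eef_pos [479.7339  87.8764  55.3554] sd [0.018 0.011 0.013]
tcp_rot [1.799144e+02 1.320000e-02 1.399412e+02] sd [0.002 0.003 0.003]
wrist_force [-0.8619  0.7536  7.4164] sd [0.416 0.378 0.563]
torque [0.0989 0.0439 0.0528] sd [0.028 0.028 0.025]
opening 0.5207 sd 0.002
```

Request:
play_rows --offset '[[0,0,0],[0,0,0]]' --delta_rot '[[0,0,0.02],[0,0,0]]'

```text
time: 16.25
eef_pos: [479.7, 87.9, 55.3]
tcp_rot: [179.9, 0.0, 138.1]
wrist_force: [-1.2, 1.3, 6.8]
opening: 0.522
```

```bash
python3 rd.py 10
```

```text
time 16.525 sd 0.144
eef_pos [479.7518  87.9062  55.3582] sd [0.014 0.013 0.011]
tcp_rot [1.799106e+02 1.150000e-02 1.381451e+02] sd [0.001 0.002 0.003]
wrist_force [-1.0064  1.171   7.4064] sd [0.565 0.374 0.312]
torque [0.1113 0.0414 0.0904] sd [0.026 0.026 0.035]
opening 0.5219 sd 0.003
```

Request:
play_rows --offset '[[0,0,0],[0,0,0]]' --delta_rot '[[0,0,0.02],[0,0,0]]'

```text
time: 16.95
eef_pos: [479.8, 87.9, 55.4]
tcp_rot: [179.9, 0.0, 136.3]
wrist_force: [-1.2, 1.6, 8.0]
opening: 0.52
```

```bash
python3 rd.py 10
```

```text
time 17.225 sd 0.144
eef_pos [479.7721  87.9158  55.3566] sd [0.01  0.009 0.011]
tcp_rot [1.799080e+02 1.120000e-02 1.363496e+02] sd [0.001 0.001 0.003]
wrist_force [-0.7828  0.7985  7.3063] sd [0.519 0.366 0.375]
torque [0.1389 0.0166 0.1168] sd [0.022 0.031 0.039]
opening 0.5207 sd 0.002
```

Request:
play_rows --offset '[[0,0,0],[0,0,0]]' --delta_rot '[[0,0,0.02],[0,0,0]]'

```text
time: 17.65
eef_pos: [479.8, 87.9, 55.4]
tcp_rot: [179.9, 0.0, 134.5]
wrist_force: [-0.5, 1.5, 6.4]
opening: 0.523
```

```bash
python3 rd.py 10
```

```text
time 17.925 sd 0.144
eef_pos [479.792   87.9408  55.356 ] sd [0.009 0.011 0.008]
tcp_rot [1.799050e+02 1.010000e-02 1.345547e+02] sd [0.001 0.001 0.004]
wrist_force [-0.8076  0.8461  7.2786] sd [0.469 0.52  0.53 ]
torque [ 0.1757 -0.0186  0.1837] sd [0.029 0.04  0.025]
opening 0.5216 sd 0.003
```

Request:
play_rows --offset '[[0,0,0],[0,0,0]]' --delta_rot '[[0,0,0.02],[0,0,0]]'

```text
time: 18.35
eef_pos: [479.8, 87.9, 55.4]
tcp_rot: [179.9, 0.0, 132.7]
wrist_force: [-1.6, 1.6, 7.1]
opening: 0.516
```

```bash
python3 rd.py 15
```

```text
time 18.75 sd 0.216
eef_pos [479.8123  87.9525  55.3574] sd [0.012 0.007 0.01 ]
tcp_rot [1.799020e+02 9.100000e-03 1.327584e+02] sd [0.001 0.001 0.002]
wrist_force [-0.6002  1.2814  7.4436] sd [0.488 0.568 0.577]
torque [ 0.1984 -0.0334  0.1779] sd [0.032 0.027 0.026]
opening 0.5208 sd 0.003
```

Request:
play_rows --offset '[[0,0,0],[0,0,0]]' --delta_rot '[[0,0,0.02],[0,0,0]]'

```text
time: 19.3
eef_pos: [479.8, 88.0, 55.4]
tcp_rot: [179.9, 0.0, 130.9]
wrist_force: [0.3, 1.6, 7.0]
opening: 0.521
```

```bash
python3 rd.py 15; python3 look.py 5
```

```text
time 19.7 sd 0.216
eef_pos [479.8392  87.969   55.3632] sd [0.013 0.009 0.011]
tcp_rot [1.798981e+02 9.000000e-03 1.309643e+02] sd [0.002 0.001 0.003]
wrist_force [-0.5661  1.423   7.0428] sd [0.664 0.531 0.525]
torque [ 0.2259 -0.0429  0.229 ] sd [0.024 0.031 0.025]
opening 0.5201 sd 0.002
time 20.15
eef_pos [479.848  87.973  55.361]
tcp_rot [1.79896e+02 1.00000e-02 1.30965e+02]
wrist_force [-0.702  1.771  6.713]
torque [ 0.18  -0.109  0.189]
opening 0.526
```

Request:
play_rows --offset '[[0,0,0],[0,0,0]]' --delta_rot '[[0,0,0.006],[0,0,0]]'

```text
time: 20.35
eef_pos: [479.8, 88.0, 55.3]
tcp_rot: [179.9, 0.0, 130.4]
wrist_force: [-0.3, 0.7, 7.1]
opening: 0.523
```

```bash
python3 rd.py 20
```

```text
time 20.875 sd 0.288
eef_pos [479.8428  87.974   55.3599] sd [0.013 0.011 0.013]
tcp_rot [1.798977e+02 8.300000e-03 1.304275e+02] sd [0.002 0.002 0.002]
wrist_force [-0.4347  1.3753  7.1522] sd [0.53  0.453 0.486]
torque [ 0.2305 -0.0623  0.2499] sd [0.031 0.029 0.03 ]
opening 0.5203 sd 0.002
```

The estimates are about 19.5 N from torque and 18.9 N from angle, so I'll release now.

Request:
play_rows --offset '[[0,0,0],[0,0,0],[0,0,0],[0,0,0],[0,0,0],[0,0,0],[0,0,0],[0,0,0]]' --delta_rot '[[0,0,0],[0,0,0],[0,0,0],[0,0,0],[0,0,0],[0,0,0],[0,0,0],[0,0,0]]' --gripper 1

```text
time: 22.15
eef_pos: [479.4, 87.3, 54.8]
tcp_rot: [-180.0, -0.0, 130.4]
wrist_force: [0.4, -1.1, 1.1]
opening: 0.999
```

```bash
python3 rd.py 3
```

```text
time 22.25 sd 0.041
eef_pos [479.3918  87.2581  54.8099] sd [0.003 0.005 0.012]
tcp_rot [ 6.000030e+01 -1.600000e-03  1.304011e+02] sd [1.69705e+02 1.00000e-03 1.00000e-03]
wrist_force [-0.131   0.1052  0.013 ] sd [0.275 0.119 0.604]
torque [-0.0386 -0.136   0.0079] sd [0.046 0.009 0.017]
opening 1.0011 sd 0.001
```

Request:
play_rows --offset '[[0,0,-0.15],[0,0,-0.2],[0,0,-0.2],[0,0,-0.3],[0,0,-0.3],[0,0,-0.3],[0.3,0,0],[0.3,0,0],[0.3,0,0],[0.3,0,0],[0.3,0,0],[0.3,0,0],[0.3,0,0],[0,0,0]]' --delta_rot '[[0,0,0],[0,0,0],[0,0,0],[0,0,0],[0,0,0],[0,0,0],[0,0,0],[0,0,0],[0,0,0],[0,0,0],[0,0,0],[0,0,0],[0,0,0],[0,0,0]]'

```text
time: 23.7
eef_pos: [341.5, 248.8, 199.9]
tcp_rot: [180.0, -0.0, 130.6]
wrist_force: [0.3, -0.9, -0.1]
opening: 0.999
```

```bash
python3 look.py 6
```

```text
time 23.8
eef_pos [343.275 247.254 199.91 ]
tcp_rot [1.79988e+02 1.80000e-02 1.30478e+02]
wrist_force [-0.01  -1.165  0.081]
torque [-0.026 -0.145 -0.034]
opening 0.998
```

View pics/scene6.png

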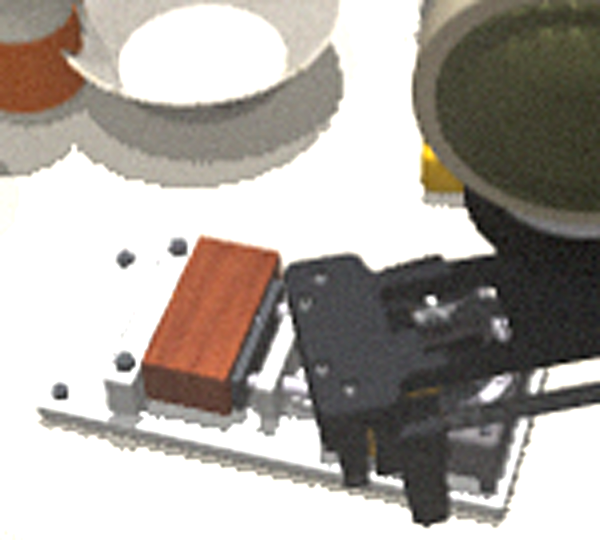

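View pics/top6.png

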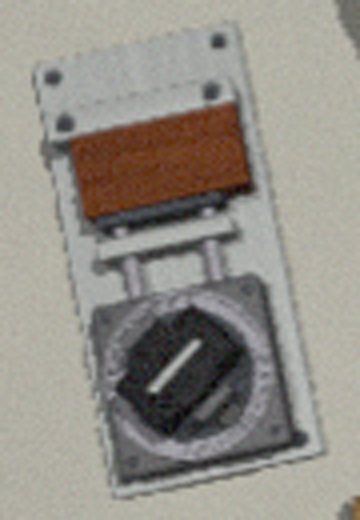

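The offcut sits against the fence and the knob is turned about 60° (bar at crop (175,367)). I'll measure the bar angle and move the arm out of the scene view.

Request:
play_rows --offset '[[0.4,0,-0.3],[0,0.4,-0.3],[0,0.4,0],[0,0.4,0],[0,0.4,0],[0,0.4,0],[0,0,0]]' --delta_rot '[[0,0,0],[0,0,0],[0,0,0],[0,0,0],[0,0,0],[0,0,0],[0,0,0]]'

```text
time: 24.5
eef_pos: [473.0, 407.7, 256.6]
tcp_rot: [-179.8, -0.0, 130.3]
wrist_force: [-0.2, -0.3, -1.1]
opening: 0.998
```

```bash
python3 look.py 7; python3 - <<'E'
from h import *
def bar(f):
    s=pickle.load(open(f,"rb"))
    P=cloud(s); c=proj(s,[479,87.2,89])[0].round().astype(int)
    r=9
    g=s["image"].astype(float).mean(2)[c[1]-r:c[1]+r+1,c[0]-r:c[0]+r+1]
    w=np.clip(g-0.5*(np.percentile(g,98)+np.median(g)),0,None)
    # central component
    n,l,st,ce=cv2.connectedComponentsWithStats((w>0).astype(np.uint8),connectivity=8)
    k=1+np.argmin(np.hypot(*(ce[1:]-r).T)+ (st[1:,4]<6)*50)
    w=w*(l==k)
    v,u=np.nonzero(w); ww=w[v,u]
    uv=np.stack([u+c[0]-r,v+c[1]-r],-1).astype(float)
    # to plane z=89
    n_=cv2.undistortPoints(uv.reshape(-1,1,2),s["mtx"],s["distortion"]).reshape(-1,2)
    R=cv2.Rodrigues(np.array(s["rvec"],float))[0];t=np.array(s["tvec"]).ravel()
    d=np.c_[n_,np.ones(len(n_))]@R; o=-R.T@t
    X=o+d*((89-o[2])/d[:,2])[:,None]
    X=X[:,:2]; m=np.average(X,axis=0,weights=ww)
    C=np.cov((X-m).T,aweights=ww); e,V=np.linalg.eigh(C); a=np.degrees(np.arctan2(V[1,1],V[0,1]))
    print(f,len(ww),m.round(1),np.sqrt(e).round(1),round((a+90)%180-90,2))
for f in ("top0.pkl","scene0.pkl","top6.pkl","top7.pkl","scene7.pkl"): bar(f)
E
```

```text
time 24.6
eef_pos [470.568 406.424 258.659]
tcp_rot [-1.79898e+02 -7.00000e-03  1.30337e+02]
wrist_force [ 0.226 -1.004 -0.382]
torque [-0.003 -0.16  -0.005]
opening 1.001
top0.pkl 47 [479.6  87.2] [1.3 9.6] 12.69
scene0.pkl 34 [479.1  86.5] [1.1 9.9] 13.02
top6.pkl 41 [480.3  87.5] [1.1 9.6] -42.01
top7.pkl 41 [480.2  87.5] [1.1 9.7] -42.05
scene7.pkl 26 [478.5  86.8] [0.9 9.6] -41.96
```

View pics/scene7.png

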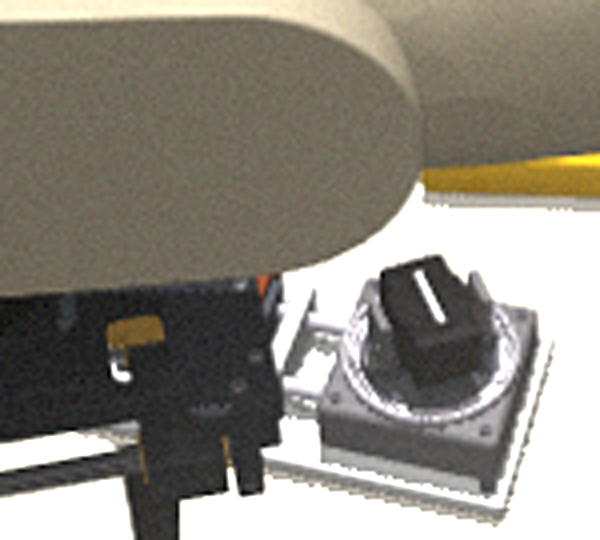

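```bash
python3 - <<'E'
from h import *
ims=[]
for k in "0234567":
    s=pickle.load(open(f"scene{k}.pkl","rb"))
    c=proj(s,[479,87.2,89])[0].round().astype(int)
    g=s["image"][c[1]-12:c[1]+13,c[0]-14:c[0]+15,::-1]
    ims.append(cv2.convertScaleAbs(cv2.resize(g,None,fx=8,fy=8,interpolation=cv2.INTER_NEAREST),alpha=2))
ims.append(np.zeros_like(ims[0]))
im=np.vstack([np.hstack(ims[:4]),np.hstack(ims[4:])]);im=cv2.resize(im,(800,int(800*im.shape[0]/im.shape[1])),interpolation=cv2.INTER_AREA)
cv2.imwrite("pics/bars.png",im)
E
```

```text
(no output)
```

View pics/bars.png

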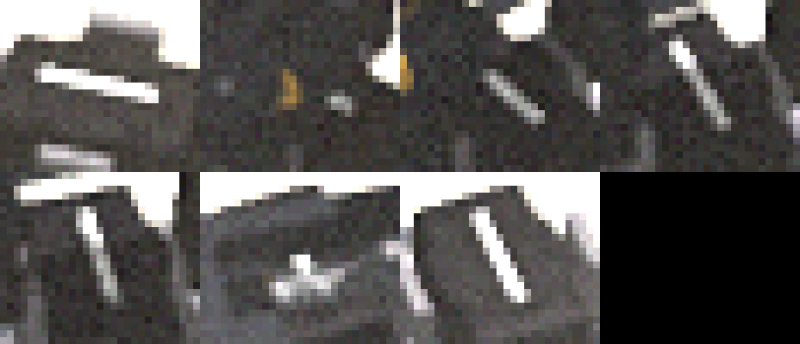

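```bash
python3 - <<'E'
from h import *
from scipy.optimize import least_squares
def fit(f,a0):
    s=pickle.load(open(f,"rb"));c=proj(s,[479,87.2,89])[0].round().astype(int);r=10
    g=s["image"].astype(float).mean(2)
    vv,uu=np.mgrid[c[1]-r:c[1]+r+1,c[0]-r:c[0]+r+1]
    uv=np.stack([uu,vv],-1).reshape(-1,2).astype(float)
    n_=cv2.undistortPoints(uv.reshape(-1,1,2),s["mtx"],s["distortion"]).reshape(-1,2)
    R=cv2.Rodrigues(np.array(s["rvec"],float))[0];t=np.array(s["tvec"]).ravel()
    d=np.c_[n_,np.ones(len(n_))]@R;o=-R.T@t
    X=(o+d*((89-o[2])/d[:,2])[:,None])[:,:2]; G=g[vv,uu].ravel()
    m=np.hypot(*(X-[478.8,86.8]).T)<20
    X=X[m];G=G[m]
    def res(p):
        a=np.radians(p[0]);q=X-p[1:3]
        l=q@[np.cos(a),np.sin(a)];h=q@[-np.sin(a),np.cos(a)]
        sg=.9
        from scipy.special import erf
        k=.25*(erf((h+1.7)/sg/1.4)-erf((h-1.7)/sg/1.4))*(erf((l+16)/sg/1.4)-erf((l-16)/sg/1.4))
        return (p[3]+(p[4]+p[5]*l)*k-G)
    b=least_squares(res,[a0,478.8,86.8,np.median(G),80,0],loss="soft_l1",f_scale=8,x_scale=[1,.5,.5,10,10,1])
    J=b.jac;cov=np.linalg.pinv(J.T@J)*2*b.cost/len(G)
    print(f,b.x.round(2),"sd",round(cov[0,0]**.5,2))
for f,a in (("scene0.pkl",12.5),("scene3.pkl",-23),("scene4.pkl",-38),("scene5.pkl",-48),("scene7.pkl",-42),("top0.pkl",12),("top6.pkl",-42),("top7.pkl",-42)): fit(f,a)
E
```

```text
scene0.pkl [ 1.3530e+01  4.7964e+02  8.6620e+01  3.9550e+01  1.6352e+02 -2.5000e-01] sd 0.36
scene3.pkl [-19.86 477.49  87.71  25.89  50.28  -3.31] sd 1.0
scene4.pkl [-37.99 479.22  86.31  27.18 102.67   3.94] sd 0.56
scene5.pkl [-48.79 479.73  85.52  28.59 107.97   4.43] sd 0.45
scene7.pkl [-4.1760e+01  4.7904e+02  8.6470e+01  4.1550e+01  1.9455e+02 -3.6000e-01] sd 0.28
top0.pkl [ 1.2610e+01  4.7955e+02  8.7240e+01  3.0010e+01  9.6860e+01 -1.0000e-02] sd 0.41
top6.pkl [-4.2650e+01  4.8044e+02  8.7400e+01  3.0220e+01  1.0044e+02  2.2000e-01] sd 0.35
top7.pkl [-4.2640e+01  4.8028e+02  8.7590e+01  2.9680e+01  1.0039e+02  1.1000e-01] sd 0.33
```

The bar angles put the knob at about 55°. The tool held it at 61.7°, so on release it fell back about 7°, more than the 4.3° expected. That leaves an estimated 8 to 10 N, which is too little. I'll grip it again, re-tension, and release with decreasing grip force.

Request:
play_rows --offset '[[-0.31,-0.25,0],[-0.31,-0.25,0],[-0.31,-0.25,0],[-0.31,-0.25,0],[-0.31,-0.25,0],[-0.31,-0.25,0],[-0.31,-0.25,0],[-0.31,-0.25,0],[0,0,0.3],[0,0,0.3],[0,0,0.3],[0,0,0.3],[0,0,0.2],[0,0,0]]' --delta_rot '[[0,0,0],[0,0,0],[0,0,0],[0,0,0],[0,0,0],[0,0,0],[0,0,0],[0,0,0],[0,0,-0.04],[0,0,-0.04],[0,0,0],[0,0,0],[0,0,0],[0,0,0]]'

```text
time: 26.0
eef_pos: [476.1, 88.3, 118.5]
tcp_rot: [-179.9, -0.2, 137.6]
wrist_force: [0.1, -0.9, 0.3]
opening: 1.003
```

```bash
python3 rd.py 2
```

```text
time 26.075 sd 0.025
eef_pos [477.634   88.3598 120.6003] sd [0.391 0.037 0.456]
tcp_rot [-9.100000e-03  1.590000e-02  1.375702e+02] sd [1.79961e+02 4.60000e-02 3.00000e-03]
wrist_force [ 0.5996 -0.3653 -0.0111] sd [0.073 0.157 0.634]
torque [-0.0041 -0.1412 -0.0342] sd [0.009 0.032 0.01 ]
opening 0.9999 sd 0.001
```

Request:
play_rows --offset '[[-0.016,0,0.15],[0,0,0.15],[0,0,0.15],[0,0,0.15],[0,0,0.05],[0,0,0],[0,0,0]]' --delta_rot '[[0,0,0],[0,0,0],[0,0,0],[0,0,0],[0,0,0],[0,0,0],[0,0,0]]'

```text
time: 26.8
eef_pos: [479.9, 87.7, 56.0]
tcp_rot: [179.9, 0.1, 137.6]
wrist_force: [-1.0, -0.5, 0.3]
opening: 1.001
```

```bash
python3 rd.py 5
```

```text
time 26.95 sd 0.071
eef_pos [479.7003  87.6851  55.6167] sd [0.137 0.022 0.241]
tcp_rot [1.799497e+02 6.190000e-02 1.376048e+02] sd [0.015 0.018 0.002]
wrist_force [ 0.1045 -0.1075 -0.412 ] sd [0.439 0.2   0.507]
torque [ 0.0072 -0.1413  0.0086] sd [0.041 0.029 0.03 ]
opening 1.0005 sd 0.001
```

Request:
play_rows --offset '[[0,0,0],[0,0,0],[0,0,0],[0,0,0],[0,0,0],[0,0,0],[0,0,0],[0,0,0],[0,0,0]]' --delta_rot '[[0,0,0],[0,0,0],[0,0,0],[0,0,0],[0,0,0],[0,0,0],[0,0,0],[0,0,0],[0,0,0]]' --gripper -1 --newtons 30

```text
time: 27.95
eef_pos: [479.6, 87.9, 55.4]
tcp_rot: [180.0, 0.0, 137.6]
wrist_force: [-0.9, 3.2, 6.6]
opening: 0.52
```

```bash
python3 rd.py 15; python3 look.py 8;python3 - <<'E'
E
```

```text
time 28.35 sd 0.216
eef_pos [479.6044  87.9233  55.389 ] sd [0.008 0.011 0.009]
tcp_rot [1.799522e+02 3.310000e-02 1.376173e+02] sd [0.001 0.001 0.002]
wrist_force [-0.9731  2.2323  6.5537] sd [0.617 0.515 0.423]
torque [0.309  0.0569 0.1065] sd [0.037 0.028 0.022]
opening 0.5209 sd 0.002
time 28.8
eef_pos [479.592  87.929  55.4  ]
tcp_rot [1.79953e+02 3.30000e-02 1.37618e+02]
wrist_force [-0.011  2.313  6.878]
torque [0.338 0.035 0.074]
opening 0.52
```

The torque reading at regrip confirms only about 9 N was held. I'll turn about 7° and then release gradually.

Request:
play_rows --offset '[[0,0,0],[0,0,0],[0,0,0],[0,0,0],[0,0,0],[0,0,0]]' --delta_rot '[[0,0,0.02],[0,0,0.02],[0,0,0.02],[0,0,0.016],[0,0,0],[0,0,0]]'

```text
time: 29.4
eef_pos: [479.7, 88.0, 55.4]
tcp_rot: [179.9, 0.0, 130.8]
wrist_force: [-0.6, 2.0, 6.0]
opening: 0.525
```

```bash
python3 rd.py 15
```

```text
time 29.8 sd 0.216
eef_pos [479.6976  88.0059  55.396 ] sd [0.01  0.011 0.008]
tcp_rot [1.799346e+02 3.410000e-02 1.307942e+02] sd [0.001 0.001 0.001]
wrist_force [-0.4657  2.8152  6.0005] sd [0.228 0.44  0.433]
torque [ 0.4126 -0.0181  0.2351] sd [0.03  0.03  0.032]
opening 0.522 sd 0.002
```

Request:
play_rows --offset '[[0,0,0],[0,0,0],[0,0,0]]' --delta_rot '[[0,0,0],[0,0,0],[0,0,0]]' --newtons 14

```text
time: 30.45
eef_pos: [479.5, 87.9, 55.0]
tcp_rot: [180.0, 0.0, 130.8]
wrist_force: [-0.2, 2.5, 5.5]
opening: 0.537
```

Request:
play_rows --offset '[[0,0,0],[0,0,0],[0,0,0],[0,0,0]]' --delta_rot '[[0,0,0],[0,0,0],[0,0,0],[0,0,0]]' --newtons 11

```text
time: 30.85
eef_pos: [479.3, 87.7, 55.0]
tcp_rot: [-180.0, 0.0, 130.8]
wrist_force: [-0.5, 1.3, 5.8]
opening: 0.581
```

```bash
python3 rd.py 8; python3 look.py 9
```

```text
time 31.075 sd 0.115
eef_pos [479.2813  87.6614  54.9841] sd [0.016 0.007 0.011]
tcp_rot [-1.799956e+02  5.700000e-03  1.307726e+02] sd [0.002 0.002 0.001]
wrist_force [-0.5989  2.4173  5.9999] sd [0.603 0.419 0.487]
torque [ 0.3254 -0.0368  0.2789] sd [0.029 0.018 0.039]
opening 0.5798 sd 0.003
time 31.35
eef_pos [479.284  87.678  54.996]
tcp_rot [-1.79996e+02  6.00000e-03  1.30774e+02]
wrist_force [-1.3    2.452  5.293]
torque [ 0.344 -0.023  0.284]
opening 0.581
```

Request:
play_rows --offset '[[0,0,0],[0,0,0],[0,0,0],[0,0,0]]' --delta_rot '[[0,0,0],[0,0,0],[0,0,0],[0,0,0]]' --newtons 9

```text
time: 31.75
eef_pos: [479.2, 87.6, 54.9]
tcp_rot: [-180.0, 0.0, 130.8]
wrist_force: [-0.5, 1.8, 4.8]
opening: 0.625
```

```bash
python3 rd.py 8; python3 look.py 10
```

```text
time 31.975 sd 0.115
eef_pos [479.2669  87.6354  54.9452] sd [0.011 0.011 0.009]
tcp_rot [-1.799911e+02  6.400000e-03  1.307782e+02] sd [0.001 0.001 0.002]
wrist_force [-0.0784  2.0393  5.714 ] sd [0.371 0.384 0.34 ]
torque [ 0.317  -0.0328  0.3294] sd [0.019 0.033 0.034]
opening 0.6239 sd 0.002
time 32.25
eef_pos [479.284  87.644  54.959]
tcp_rot [-1.79994e+02  9.00000e-03  1.30780e+02]
wrist_force [-0.918  2.272  4.504]
torque [ 0.306 -0.057  0.268]
opening 0.623
```

Request:
play_rows --offset '[[0,0,0],[0,0,0],[0,0,0]]' --delta_rot '[[0,0,0],[0,0,0],[0,0,0]]' --newtons 6

```text
time: 32.55
eef_pos: [479.4, 88.0, 54.9]
tcp_rot: [180.0, -0.0, 130.8]
wrist_force: [1.5, 5.9, 4.1]
opening: 0.655
```

```bash
python3 rd.py 6; python3 look.py 11
```

```text
time 32.725 sd 0.085
eef_pos [479.4364  88.0603  54.9049] sd [0.006 0.009 0.004]
tcp_rot [ 1.799566e+02 -8.000000e-03  1.307638e+02] sd [0.001 0.    0.002]
wrist_force [1.1175 5.5471 3.8148] sd [0.656 0.353 0.275]
torque [ 0.8486 -0.2572  0.2649] sd [0.017 0.03  0.034]
opening 0.6536 sd 0.002
time 32.95
eef_pos [479.44   88.059  54.915]
tcp_rot [ 1.79955e+02 -8.00000e-03  1.30763e+02]
wrist_force [0.776 5.244 4.263]
torque [ 0.8   -0.262  0.276]
opening 0.655
```

View pics/scene11.png

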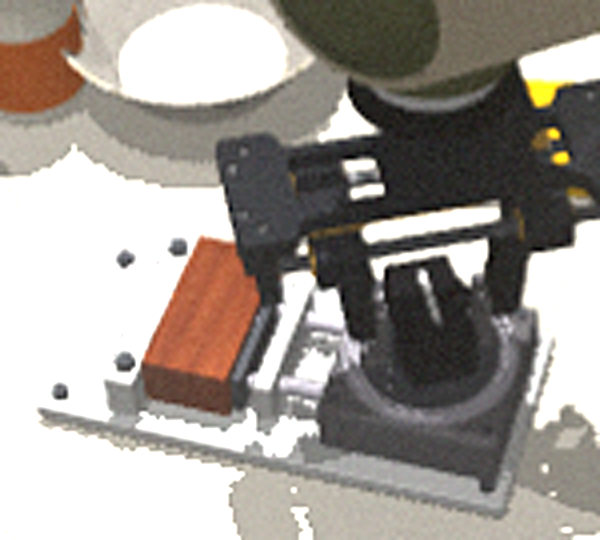

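Both tabs are out (opening 57.5 mm) while still lightly held. Now I'll open.

Request:
play_rows --offset '[[0,0,0],[0,0,0],[0,0,0],[0,0,0],[0,0,0],[0,0,0],[0,0,0]]' --delta_rot '[[0,0,0],[0,0,0],[0,0,0],[0,0,0],[0,0,0],[0,0,0],[0,0,0]]' --gripper 1

```text
time: 33.65
eef_pos: [479.3, 87.7, 54.8]
tcp_rot: [-180.0, -0.0, 130.8]
wrist_force: [-0.6, -0.5, 0.2]
opening: 0.998
```

Request:
play_rows --offset '[[0,0,-0.15],[0,0,-0.2],[0,0,-0.2],[0,0,-0.3],[0,0,-0.3],[0,0,-0.3],[0.4,0,0],[0.4,0,0],[0.4,0,0],[0.4,0,0],[0.4,0,0],[0,-0.3,0],[0,-0.3,0],[0,-0.3,0],[0,0,0],[0,0,0]]' --delta_rot '[[0,0,0],[0,0,0],[0,0,0],[0,0,0],[0,0,0],[0,0,0],[0,0,0],[0,0,0],[0,0,0],[0,0,0],[0,0,0],[0,0,0],[0,0,0],[0,0,0],[0,0,0],[0,0,0]]'

```text
time: 35.25
eef_pos: [280.9, 180.5, 200.2]
tcp_rot: [179.9, 0.0, 130.7]
wrist_force: [1.7, -1.6, 0.3]
opening: 0.995
```

```bash
python3 look.py 12
```

```text
time 35.35
eef_pos [281.198 180.725 199.966]
tcp_rot [1.79975e+02 9.00000e-03 1.30761e+02]
wrist_force [ 0.549  1.139 -0.179]
torque [ 0.013 -0.129  0.008]
opening 1.003
```

View pics/scene12.png

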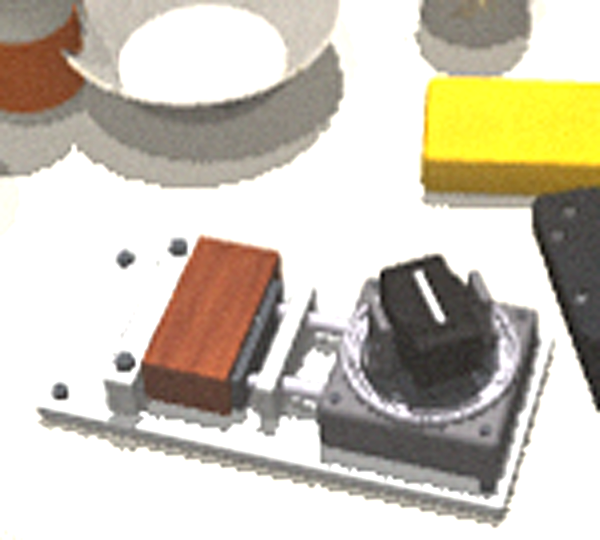

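View pics/top12.png

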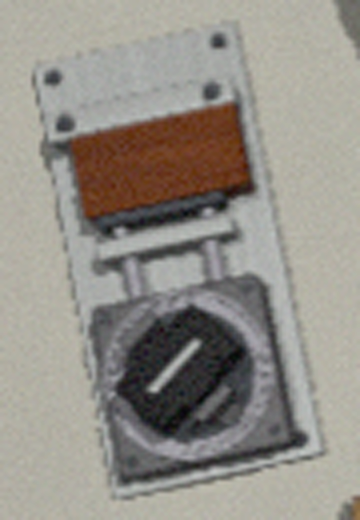

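```bash
cat > fit.py <<'E'
from h import *
from scipy.optimize import least_squares
from scipy.special import erf
def fit(f,a0):
    s=pickle.load(open(f,"rb"));c=proj(s,[479,87.2,89])[0].round().astype(int);r=10
    g=s["image"].astype(float).mean(2)
    vv,uu=np.mgrid[c[1]-r:c[1]+r+1,c[0]-r:c[0]+r+1]
    uv=np.stack([uu,vv],-1).reshape(-1,2).astype(float)
    n_=cv2.undistortPoints(uv.reshape(-1,1,2),s["mtx"],s["distortion"]).reshape(-1,2)
    R=cv2.Rodrigues(np.array(s["rvec"],float))[0];t=np.array(s["tvec"]).ravel()
    d=np.c_[n_,np.ones(len(n_))]@R;o=-R.T@t
    X=(o+d*((89-o[2])/d[:,2])[:,None])[:,:2]; G=g[vv,uu].ravel()
    m=np.hypot(*(X-[478.8,86.8]).T)<20
    X=X[m];G=G[m]
    def res(p):
        a=np.radians(p[0]);q=X-p[1:3]
        l=q@[np.cos(a),np.sin(a)];h=q@[-np.sin(a),np.cos(a)];sg=.9
        k=.25*(erf((h+1.7)/sg/1.4)-erf((h-1.7)/sg/1.4))*(erf((l+16)/sg/1.4)-erf((l-16)/sg/1.4))
        return (p[3]+(p[4]+p[5]*l)*k-G)
    b=least_squares(res,[a0,478.8,86.8,np.median(G),80,0],loss="soft_l1",f_scale=8,x_scale=[1,.5,.5,10,10,1])
    J=b.jac;cov=np.linalg.pinv(J.T@J)*2*b.cost/len(G)
    print(f,b.x[:3].round(2),"sd",round(cov[0,0]**.5,2))
if __name__=="__main__":
    for k,a in (("0",12.5),("4",-38),("5",-48),("7",-42),("9",-48),("10",-48),("11",-48),("12",-45)): fit(f"scene{k}.pkl",a)
    for k in ("0","6","7","12"): fit(f"top{k}.pkl",12 if k=="0" else -43)
E
python3 fit.py
python3 - <<'E'
from h import *
a=cv2.imread("pics/scene7.png");b=cv2.imread("pics/scene12.png")
cv2.imwrite("pics/cmp.png",np.hstack([a[230:520,230:570],b[230:520,230:570]]))
E
```

```text
scene0.pkl [ 13.53 479.64  86.62] sd 0.36
scene4.pkl [-37.99 479.22  86.31] sd 0.56
scene5.pkl [-48.79 479.73  85.52] sd 0.45
scene7.pkl [-41.76 479.04  86.47] sd 0.28
scene9.pkl [-48.87 479.66  85.55] sd 0.48
scene10.pkl [-48.93 479.69  85.52] sd 0.51
scene11.pkl [-48.67 479.75  85.48] sd 0.47
scene12.pkl [-41.82 479.04  86.48] sd 0.24
top0.pkl [ 12.61 479.55  87.24] sd 0.41
top6.pkl [-42.65 480.44  87.4 ] sd 0.35
top7.pkl [-42.64 480.28  87.59] sd 0.33
top12.pkl [-42.55 480.25  87.62] sd 0.35
```

View pics/cmp.png

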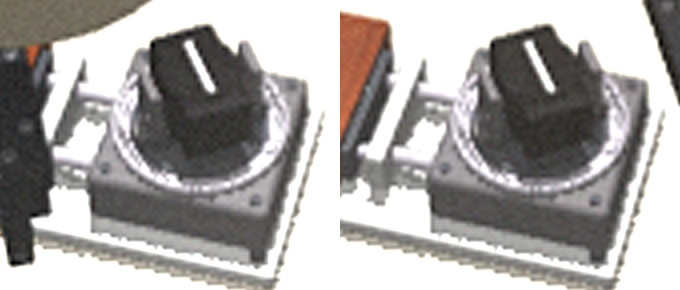

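The knob settled back to the same notch (about 55°, 9 N) after the release. The tabs were already out while I held it, so the sudden drop through the notch play on opening probably made it skip a tooth. This time, with the tabs out, I'll ease the knob back slowly onto its tooth before opening. There is enough time, at 35.4 s.

Request:
play_rows --offset '[[0,0.3,0],[0,0.3,0],[0,0.3,0],[-0.4,0,0],[-0.4,0,0],[-0.4,0,0],[-0.4,0,0],[-0.4,0,0],[0,0,0.3],[0,0,0.3],[0,0,0.3],[0,0,0.2],[0,0,0.2],[0,0,0.15],[0,0,0],[0,0,0]]' --delta_rot '[[0,0,0],[0,0,0],[0,0,0],[0,0,0],[0,0,0],[0,0,0],[0,0,0],[0,0,-0.038],[0,0,-0.038],[0,0,0],[0,0,0],[0,0,0],[0,0,0],[0,0,0],[0,0,0],[0,0,0]]'

```text
time: 36.95
eef_pos: [479.8, 87.9, 54.8]
tcp_rot: [-180.0, -0.0, 137.6]
wrist_force: [-0.3, -0.5, 1.2]
opening: 1.005
```

Request:
play_rows --offset '[[0,0,0],[0,0,0],[0,0,0],[0,0,0],[0,0,0],[0,0,0],[0,0,0],[0,0,0],[0,0,0]]' --delta_rot '[[0,0,0],[0,0,0],[0,0,0],[0,0,0],[0,0,0],[0,0,0],[0,0,0],[0,0,0],[0,0,0]]' --gripper -1 --newtons 30

```text
time: 37.85
eef_pos: [479.7, 87.9, 55.7]
tcp_rot: [179.9, 0.1, 137.6]
wrist_force: [-2.1, 2.6, 9.9]
opening: 0.52
```

```bash
python3 rd.py 4
```

```text
time 37.975 sd 0.056
eef_pos [479.7227  87.8709  55.6546] sd [0.011 0.002 0.005]
tcp_rot [1.799418e+02 5.300000e-02 1.376177e+02] sd [0.001 0.002 0.002]
wrist_force [-1.3031  1.9091  8.6565] sd [0.513 0.296 0.412]
torque [0.2693 0.1603 0.0878] sd [0.026 0.019 0.027]
opening 0.5197 sd 0.001
```

Request:
play_rows --offset '[[0,0,0],[0,0,0],[0,0,0],[0,0,0],[0,0,0]]' --delta_rot '[[0,0,0.02],[0,0,0.02],[0,0,0.02],[0,0,0.018],[0,0,0]]'

```text
time: 38.55
eef_pos: [479.8, 88.0, 55.7]
tcp_rot: [179.9, 0.1, 130.6]
wrist_force: [-1.7, 2.4, 9.2]
opening: 0.524
```

```bash
python3 rd.py 5
```

```text
time 38.7 sd 0.071
eef_pos [479.8062  87.9524  55.6652] sd [0.02  0.007 0.013]
tcp_rot [1.799229e+02 5.240000e-02 1.306129e+02] sd [0.001 0.002 0.004]
wrist_force [-0.9672  2.3828  8.8276] sd [0.188 0.478 0.644]
torque [0.3538 0.0894 0.263 ] sd [0.03  0.017 0.037]
opening 0.5203 sd 0.001
```

Request:
play_rows --offset '[[0,0,0],[0,0,0],[0,0,0]]' --delta_rot '[[0,0,0],[0,0,0],[0,0,0]]' --newtons 11

```text
time: 39.1
eef_pos: [479.6, 87.8, 55.3]
tcp_rot: [180.0, 0.0, 130.6]
wrist_force: [-0.4, 1.3, 6.2]
opening: 0.577
```

Request:
play_rows --offset '[[0,0,0],[0,0,0],[0,0,0]]' --delta_rot '[[0,0,0],[0,0,0],[0,0,0]]' --newtons 7

```text
time: 39.4
eef_pos: [479.7, 88.0, 55.2]
tcp_rot: [179.9, 0.0, 130.6]
wrist_force: [0.3, 3.1, 5.4]
opening: 0.654
```

```bash
python3 rd.py 4
```

```text
time 39.525 sd 0.056
eef_pos [479.669   88.0072  55.2418] sd [0.007 0.003 0.009]
tcp_rot [1.799371e+02 2.810000e-02 1.306104e+02] sd [0.001 0.001 0.002]
wrist_force [-0.1244  3.3024  5.6219] sd [0.303 0.383 0.293]
torque [ 0.4687 -0.1312  0.3189] sd [0.026 0.024 0.016]
opening 0.6555 sd 0.001
```

Request:
play_rows --offset '[[0,0,0],[0,0,0],[0,0,0]]' --delta_rot '[[0,0,-0.006],[0,0,-0.006],[0,0,0]]'

```text
time: 39.9
eef_pos: [479.6, 88.0, 55.2]
tcp_rot: [179.9, 0.0, 131.7]
wrist_force: [0.4, 3.8, 5.0]
opening: 0.653
```

```bash
python3 rd.py 4
```

```text
time 40.025 sd 0.056
eef_pos [479.6445  87.9735  55.2427] sd [0.006 0.006 0.006]
tcp_rot [1.799404e+02 2.710000e-02 1.316800e+02] sd [0.001 0.001 0.001]
wrist_force [0.0924 2.9851 5.5185] sd [0.681 0.61  0.16 ]
torque [ 0.4645 -0.0706  0.2687] sd [0.01  0.023 0.031]
opening 0.6535 sd 0.003
```

Request:
play_rows --offset '[[0,0,0],[0,0,0],[0,0,0]]' --delta_rot '[[0,0,-0.006],[0,0,-0.006],[0,0,0]]'

```text
time: 40.4
eef_pos: [479.7, 88.0, 55.2]
tcp_rot: [179.9, 0.0, 132.8]
wrist_force: [0.0, 3.2, 5.0]
opening: 0.652
```

```bash
python3 rd.py 4
```

```text
time 40.525 sd 0.056
eef_pos [479.6295  87.9632  55.2421] sd [0.009 0.007 0.011]
tcp_rot [1.799409e+02 2.330000e-02 1.327444e+02] sd [0.001 0.001 0.002]
wrist_force [-0.1706  3.3526  5.973 ] sd [0.49  0.583 0.303]
torque [ 0.4366 -0.0816  0.1234] sd [0.024 0.014 0.013]
opening 0.6548 sd 0.001
```

The torque on the tool now falls much faster than the jaw spring alone would explain, so the lock is taking the load near 60°.

Request:
play_rows --offset '[[0,0,0],[0,0,0],[0,0,0]]' --delta_rot '[[0,0,-0.006],[0,0,-0.006],[0,0,0]]'

```text
time: 40.9
eef_pos: [479.6, 88.0, 55.2]
tcp_rot: [179.9, 0.0, 133.9]
wrist_force: [-0.8, 3.4, 5.1]
opening: 0.651
```

```bash
python3 rd.py 4; python3 look.py 13; python3 -c "
from fit import fit
fit('scene13.pkl',-47)"
```

```text
time 41.025 sd 0.056
eef_pos [479.6298  87.9554  55.2125] sd [0.007 0.006 0.003]
tcp_rot [1.799456e+02 3.070000e-02 1.338521e+02] sd [0.001 0.001 0.002]
wrist_force [0.0709 3.0623 5.2928] sd [0.537 0.296 0.415]
torque [ 0.454  -0.1382  0.3173] sd [0.036 0.036 0.033]
opening 0.6558 sd 0.001
time 41.2
eef_pos [479.614  87.953  55.191]
tcp_rot [1.79948e+02 2.90000e-02 1.33851e+02]
wrist_force [0.941 3.02  6.505]
torque [ 0.429 -0.084  0.279]
opening 0.654
scene13.pkl [-45.41 479.58  85.79] sd 0.58
```

At 58.3° the torque jumped back up, so it ratcheted over a tooth. With the pads pressing 7 N against the 8 N tab springs, the tabs had almost no net force to hold the notch. The notch's stop is near 59.4°. I'll pinch again, set the knob at about 60° so there is almost no drop, then ease the grip right down to 3 N before opening.

Request:
play_rows --offset '[[0,0,0],[0,0,0],[0,0,0],[0,0,0]]' --delta_rot '[[0,0,0],[0,0,0],[0,0,0],[0,0,0]]' --newtons 30

```text
time: 41.6
eef_pos: [479.7, 88.0, 55.6]
tcp_rot: [179.9, 0.0, 133.8]
wrist_force: [-2.1, 3.0, 11.2]
opening: 0.519
```

Request:
play_rows --offset '[[0,0,0],[0,0,0]]' --delta_rot '[[0,0,0.02],[0,0,0]]'

```text
time: 41.8
eef_pos: [479.7, 88.0, 55.7]
tcp_rot: [179.9, 0.0, 132.0]
wrist_force: [-1.4, 2.6, 10.5]
opening: 0.525
```

```bash
python3 rd.py 5
```

```text
time 41.95 sd 0.071
eef_pos [479.7182  87.973   55.6663] sd [0.016 0.007 0.013]
tcp_rot [1.799303e+02 3.980000e-02 1.320359e+02] sd [0.002 0.001 0.004]
wrist_force [-2.0841  3.2572 10.1677] sd [0.476 0.404 0.211]
torque [0.4312 0.2235 0.2193] sd [0.019 0.024 0.017]
opening 0.5205 sd 0.002
```

Request:
play_rows --offset '[[0,0,0],[0,0,0],[0,0,0]]' --delta_rot '[[0,0,0],[0,0,0],[0,0,0]]' --newtons 11

```text
time: 42.35
eef_pos: [479.5, 87.8, 55.3]
tcp_rot: [180.0, 0.0, 132.0]
wrist_force: [-1.4, 2.1, 7.5]
opening: 0.584
```

Request:
play_rows --offset '[[0,0,0],[0,0,0],[0,0,0]]' --delta_rot '[[0,0,0],[0,0,0],[0,0,0]]' --newtons 7

```text
time: 42.65
eef_pos: [479.7, 88.0, 55.3]
tcp_rot: [179.9, 0.0, 132.0]
wrist_force: [-0.2, 2.8, 6.5]
opening: 0.656
```

Request:
play_rows --offset '[[0,0,0],[0,0,0],[0,0,0]]' --delta_rot '[[0,0,0],[0,0,0],[0,0,0]]' --newtons 3

```text
time: 42.95
eef_pos: [479.7, 87.9, 55.0]
tcp_rot: [179.9, 0.0, 132.0]
wrist_force: [2.5, 4.2, 5.0]
opening: 0.661
```

```bash
python3 rd.py 4
```

```text
time 43.075 sd 0.056
eef_pos [479.664   87.8578  54.9841] sd [0.013 0.02  0.012]
tcp_rot [1.799440e+02 2.730000e-02 1.320156e+02] sd [0.002 0.001 0.   ]
wrist_force [2.619  4.3291 3.7715] sd [0.121 0.384 0.347]
torque [ 0.7592 -0.5655  0.1038] sd [0.047 0.015 0.037]
opening 0.6591 sd 0.002
```

Request:
play_rows --offset '[[0,0,0],[0,0,0],[0,0,0]]' --delta_rot '[[0,0,-0.006],[0,0,-0.004],[0,0,0]]'

```text
time: 43.45
eef_pos: [479.8, 87.7, 55.0]
tcp_rot: [179.9, 0.0, 132.9]
wrist_force: [3.4, 4.7, 3.8]
opening: 0.662
```

```bash
python3 rd.py 4; python3 look.py 14; python3 -c "
from fit import fit
fit('scene14.pkl',-47)"
```

```text
time 43.575 sd 0.056
eef_pos [479.7697  87.7373  54.9889] sd [0.014 0.008 0.015]
tcp_rot [1.799408e+02 4.330000e-02 1.329112e+02] sd [0.002 0.002 0.002]
wrist_force [3.4408 4.3477 4.4558] sd [0.671 0.523 0.752]
torque [ 0.7297 -0.7535  0.0692] sd [0.02  0.014 0.018]
opening 0.6592 sd 0.001
time 43.75
eef_pos [479.75   87.749  54.979]
tcp_rot [1.79943e+02 4.20000e-02 1.32911e+02]
wrist_force [3.713 4.267 4.629]
torque [ 0.742 -0.814  0.074]
opening 0.658
scene14.pkl [-46.19 480.07  85.19] sd 0.43
```

Request:
play_rows --offset '[[0,0,0],[0,0,0],[0,0,0],[0,0,0],[0,0,0],[0,0,0]]' --delta_rot '[[0,0,0],[0,0,0],[0,0,0],[0,0,0],[0,0,0],[0,0,0]]' --gripper 1

```text
time: 44.35
eef_pos: [479.2, 87.6, 54.8]
tcp_rot: [-180.0, -0.0, 132.9]
wrist_force: [0.0, -0.4, -0.1]
opening: 0.999
```

Request:
play_rows --offset '[[0,0,-0.15],[0,0,-0.2],[0,0,-0.2],[0,0,-0.3],[0,0,-0.3],[0,0,-0.3],[0.4,0,0],[0.4,0,0],[0.4,0,0],[0.4,0,0],[0.4,0,0],[0,-0.3,0],[0,-0.3,0],[0,-0.3,0],[0,0,0]]' --delta_rot '[[0,0,0],[0,0,0],[0,0,0],[0,0,0],[0,0,0],[0,0,0],[0,0,0],[0,0,0],[0,0,0],[0,0,0],[0,0,0],[0,0,0],[0,0,0],[0,0,0],[0,0,0]]'

```text
time: 45.85
eef_pos: [275.4, 171.9, 199.9]
tcp_rot: [180.0, 0.0, 132.9]
wrist_force: [0.7, 0.4, 0.7]
opening: 1.001
```

```bash
python3 look.py 15; python3 -c "
from fit import fit
fit('scene15.pkl',-45);fit('top15.pkl',-45)"
```

```text
time 45.95
eef_pos [277.538 172.899 200.174]
tcp_rot [1.79929e+02 3.90000e-02 1.32876e+02]
wrist_force [ 0.52  -0.175  0.203]
torque [-0.045 -0.139 -0.085]
opening 0.995
scene15.pkl [-41.74 479.05  86.46] sd 0.26
top15.pkl [-42.46 480.55  87.28] sd 0.34
```

View pics/scene15.png

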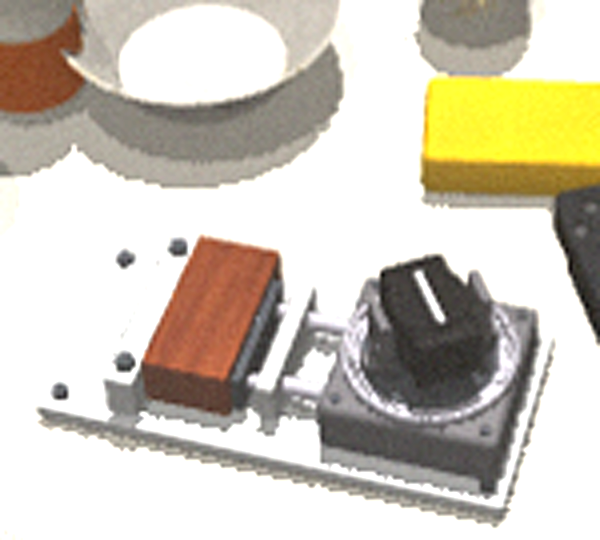

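It settled in the same notch again. Holding angles of 59.2°, 61.4° and 61.7° all ended at 55°. With a 4° pitch, the threshold for the next notch (about 59°, 15 N) must be at or below 63.2°. Holding at about 63.3° gives roughly 21.5 N, safely under 25 N. There is time for one more cycle.

Request:
play_rows --offset '[[0,0.3,0],[0,0.3,0],[0,0.3,0],[-0.4,0,0],[-0.4,0,0],[-0.4,0,0],[-0.4,0,0],[-0.4,0,0],[0,0,0.3],[0,0,0.3],[0,0,0.3],[0,0,0.2],[0,0,0.2],[0,0,0.15],[0,0,0]]' --delta_rot '[[0,0,0],[0,0,0],[0,0,0],[0,0,0],[0,0,0],[0,0,0],[0,0,0],[0,0,-0.026],[0,0,-0.026],[0,0,0],[0,0,0],[0,0,0],[0,0,0],[0,0,0],[0,0,0]]'

```text
time: 47.45
eef_pos: [478.8, 88.1, 52.7]
tcp_rot: [-179.9, -0.2, 137.6]
wrist_force: [-0.4, 0.1, 1.0]
opening: 0.997
```

Request:
play_rows --offset '[[0,0,0],[0,0,0],[0,0,0],[0,0,0],[0,0,0],[0,0,0],[0,0,0],[0,0,0]]' --delta_rot '[[0,0,0],[0,0,0],[0,0,0],[0,0,0],[0,0,0],[0,0,0],[0,0,0],[0,0,0]]' --gripper -1 --newtons 30

```text
time: 48.25
eef_pos: [479.8, 87.8, 55.8]
tcp_rot: [179.9, 0.1, 137.6]
wrist_force: [-1.5, 1.3, 9.3]
opening: 0.519
```

Request:
play_rows --offset '[[0,0,0],[0,0,0],[0,0,0],[0,0,0]]' --delta_rot '[[0,0,0.025],[0,0,0.025],[0,0,0.026],[0,0,0]]'

```text
time: 48.65
eef_pos: [479.9, 87.9, 55.8]
tcp_rot: [179.9, 0.1, 130.7]
wrist_force: [-1.7, 1.4, 8.8]
opening: 0.522
```

```bash
python3 rd.py 4
```

```text
time 48.775 sd 0.056
eef_pos [479.9039  87.9014  55.8392] sd [0.011 0.01  0.007]
tcp_rot [1.799130e+02 6.930000e-02 1.307913e+02] sd [0.002 0.001 0.005]
wrist_force [-1.3538  2.0689  9.134 ] sd [0.204 0.601 0.41 ]
torque [0.277  0.1166 0.2698] sd [0.049 0.015 0.024]
opening 0.5187 sd 0.003
```

Request:
play_rows --offset '[[0,0,0],[0,0,0],[0,0,0]]' --delta_rot '[[0,0,0.011],[0,0,0.011],[0,0,0]]'

```text
time: 49.15
eef_pos: [479.9, 87.9, 55.8]
tcp_rot: [179.9, 0.1, 128.8]
wrist_force: [-1.7, 2.1, 9.6]
opening: 0.521
```

```bash
python3 rd.py 4
```

```text
time 49.275 sd 0.056
eef_pos [479.9161  87.9058  55.826 ] sd [0.007 0.012 0.008]
tcp_rot [1.799086e+02 6.710000e-02 1.288185e+02] sd [0.    0.001 0.002]
wrist_force [-1.2195  2.419   8.9106] sd [0.277 0.899 0.754]
torque [0.2926 0.0605 0.2922] sd [0.015 0.022 0.034]
opening 0.5183 sd 0.001
```

Request:
play_rows --offset '[[0,0,0],[0,0,0],[0,0,0]]' --delta_rot '[[0,0,0],[0,0,0],[0,0,0]]' --newtons 7

```text
time: 49.65
eef_pos: [479.9, 87.9, 55.6]
tcp_rot: [179.9, 0.0, 128.8]
wrist_force: [-1.0, 2.5, 6.5]
opening: 0.656
```

Request:
play_rows --offset '[[0,0,0],[0,0,0],[0,0,0],[0,0,0],[0,0,0]]' --delta_rot '[[0,0,0],[0,0,0],[0,0,0],[0,0,0],[0,0,0]]' --gripper 1

```text
time: 50.15
eef_pos: [479.2, 87.7, 54.7]
tcp_rot: [-180.0, -0.0, 128.8]
wrist_force: [0.0, 0.2, 0.6]
opening: 0.999
```

Request:
play_rows --offset '[[0,0,-0.15],[0,0,-0.2],[0,0,-0.2],[0,0,-0.3],[0,0,-0.3],[0,0,-0.3],[0.4,0,0],[0.4,0,0],[0.4,0,0],[0.4,0,0],[0,0,0]]' --delta_rot '[[0,0,0],[0,0,0],[0,0,0],[0,0,0],[0,0,0],[0,0,0],[0,0,0],[0,0,0],[0,0,0],[0,0,0],[0,0,0]]'

```text
time: 51.25
eef_pos: [376.6, 214.8, 200.0]
tcp_rot: [180.0, -0.0, 129.0]
wrist_force: [0.4, -0.0, -0.2]
opening: 1.002
```

```bash
python3 look.py 16; python3 -c "
from fit import fit
fit('scene16.pkl',-45);fit('top16.pkl',-45)"
```

```text
time 51.35
eef_pos [378.913 212.704 199.942]
tcp_rot [1.79986e+02 2.10000e-02 1.28875e+02]
wrist_force [ 0.27  -0.397  0.069]
torque [ 0.01  -0.087  0.016]
opening 1.001
scene16.pkl [-42.41 478.16  87.52] sd 1.23
top16.pkl [-43.01 480.9   87.01] sd 0.29
```

View pics/top16.png

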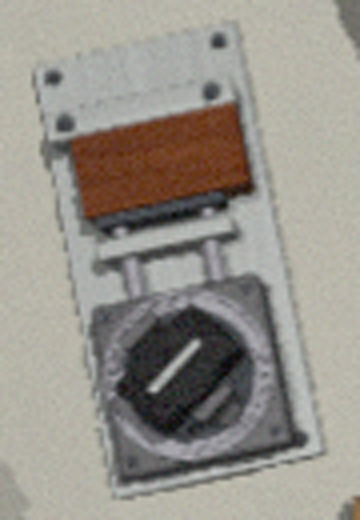

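View pics/scene16.png

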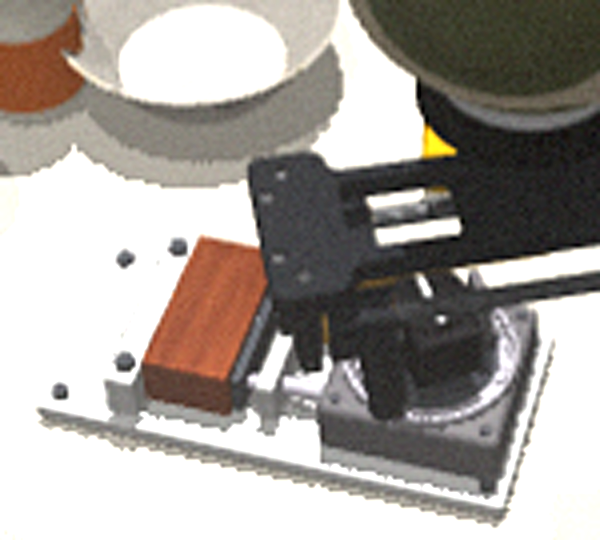

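```bash
python3 - <<'E'
from bench import *
print(finish_job()); s=get_state(); print(s["time"],s["wrist_force"])
E
```

```text
the job is handed in; nothing more can be done
None
the job is handed in; nothing more can be done
```

I handed the job in at about 51.4 s, but the clamp is probably holding only about 8.5 to 10 N, at or just below the 10 to 20 N you asked for.

**What I did:** I pinched both tabs and turned the knob clockwise. The offcut first bore on the fence at about 48.5° (0.85 rad). I then turned on to about 19 N and let go.

**Last checks:**
- **Offcut and tabs:** In the pictures, the offcut sits against the fence. With the fingers lightly on them, the tabs measured fully out (57.5 mm across); I did not measure each tab separately. The gripper is open and clear of the clamp, and I touched none of the things lying around.
- **Peak force:** The highest clamping force I held was about 21.5 to 22 N, estimated from angle and torque, so under 25 N.

**What disagreed:**
- **Settling back:** After each release the knob went back to about 55°, although I had held it at 61.7°, 61.4°, 59.2° and 63.3°. In three of the four releases that is more than the 0.075 rad stated. I did not find out why.
- **Ways of letting go:** I tried a direct release, easing the grip down first, and backing the knob off slowly onto its tooth. They all ended in the same notch.
- **Last picture:** The final top view reads 55.6°, so the force is near the upper end of my estimate at best. The scene view was partly blocked by the arm and did not add anything.
- **Order of work:** I re-pinched and re-tightened the knob three times after the first release, so it was not done in a single pass.

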